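# Tip collets into a sliding tray and stack the frame on it

### The job

Lower the spout of the loaded scoop close over the floor of the shallow tray, and only then tip all five collets out into it, so that none bounces out. Stand the emptied scoop upright on the bench clear of the tray, then stack the loose frame on the tray, feeling for the sockets since the tray may stand a little off along its slide: lower it gently, in the grip and without forcing it, until all four legs are fully home, and only then let go. Leave everything else on the bench where it is.

Things in the scene. Friction and masses are not known exactly. Their poses are not given: they have to be found in the camera images.
- base: aluminium base plate 200 (x) x 120 (y) x 6 mm, screwed to the bench; origin: centre of its underside, z up. The white plastic tray, 170 (x) x 140 (y) mm, lies on it and slides stiffly (about 14 N) along the plate's x: it may stand up to 10 mm off the plate's centre to either side along x and this pose does not tell where. It is always centred in y and parallel to the plate
- frame: loose open stacking frame, white plastic, 170 (x) x 140 (y) x 109 mm, about 0.25 kg. Origin central, at the level of the leg tips, z up. Four 11 mm square legs at x = +-71, y = +-56 mm, up to the rails (52 to 66 mm up); last 2 mm of the tips 9.5 mm wide. Half a turn makes no difference. Home, its origin is 16 mm above the bench; a leg that misses stands on its block, 36 mm up
- frame_bar (a point): centre of the frame's carrying bar: 112 mm long along the frame's x, 14 mm wide (y), 22 mm tall, 98 mm above the frame's origin, over a rib whose top is 64 mm up; take it across its width
- scoop: loose metal parts scoop, about 0.3 kg empty, 175 mm long, 78 mm wide, 100 mm high with its bar. Origin under the trough (flat underside, z up), spout along its +x. Trough from x = -75 to 45 mm, walls 4 mm thick and 44 mm high; from x = 45 to 90 mm it narrows slightly to the open spout, 72 mm wide outside, walls 36 mm high; floor 4 mm thick
- spout (a point): middle of the spout's lip, on the floor of the scoop at its open front end: x = 90, z = 4 mm in the scoop's frame
- scoop_bar (a point): grip point on the scoop's bar: the bar runs along the scoop's x from x = -85 to 15 mm, 14 mm wide (y), 22 mm tall, centre 89 mm above the underside; this point is at x = -20 mm; take it across its width
- scoop_in (a point): point in the trough of the scoop, 20 mm above its underside, at x = -15 mm in its frame; axes as the scoop's
- collet0_mid (a point): middle of a dark steel spring collet, tapered, 26 mm across, 32 mm long, about 50 g, starting upright in the scoop; they topple, slide or roll when the scoop tips, and may need a steep tip (about 60 degrees) or more to leave it
- collet1_mid (a point): middle of a dark steel spring collet, tapered, 26 mm across, 32 mm long, about 50 g, starting upright in the scoop
- collet2_mid (a point): middle of a dark steel spring collet, tapered, 26 mm across, 32 mm long, about 50 g, starting upright in the scoop
- collet3_mid (a point): middle of a dark steel spring collet, tapered, 26 mm across, 32 mm long, about 50 g, starting upright in the scoop
- collet4_mid (a point): middle of a dark steel spring collet, tapered, 26 mm across, 32 mm long, about 50 g, starting upright in the scoop
- drill_box_a: bystander: clear drill box 130 x 26 x 24 mm lying beyond the tray; origin at its underside's centre
- drill_box_b: bystander: clear drill box 150 x 26 x 24 mm lying beyond the tray; origin at its underside's centre
- drill_box_c: bystander: clear drill box 120 x 26 x 24 mm lying on the robot's side; origin at its underside's centre
- tool_holder: bystander: steel taper tool holder, 62 mm across, 85 mm high, standing; origin at its underside's centre
- end_mill: bystander: long end mill lying, 120 mm long, 16 mm thick; origin at its underside's centre
- marker_cup: bystander: empty white plastic cup, 76 mm across, 85 mm high; origin at its underside's centre
- tray_floor (a point): on the base's centre line at the level of the tray's dish floor, 11 mm above the bench; axes as the base's. Tray walls 5 mm thick, top 28 mm above the bench. At 71 mm (x) and 56 mm (y) from the tray's own centre corner blocks 28 x 28 mm, tops 36 mm above the bench, each with a 13.5 mm square socket (1.25 mm play each side of a leg, rim bevelled 1 mm), its bottom 16 mm above the bench

How it is judged (in metres and radians):
On the way, in this order (a step that is already met when the one before it is completed fails the run):
1. the spout's lip is over the dish and less than 60 mm above the tray's floor, with all five collets still in the scoop (x of collet0_mid in the frame of scoop_in between -0.085 and 0.085 m and y of collet0_mid in the frame of scoop_in between -0.04 and 0.04 m and z of each of collet0_mid, collet1_mid, collet2_mid, collet3_mid, collet4_mid in the frame of scoop_in below 0.05 m and x of collet1_mid in the frame of scoop_in between -0.085 and 0.085 m and y of collet1_mid in the frame of scoop_in between -0.04 and 0.04 m and x of collet2_mid in the frame of scoop_in between -0.085 and 0.085 m and y of collet2_mid in the frame of scoop_in between -0.04 and 0.04 m and x of collet3_mid in the frame of scoop_in between -0.085 and 0.085 m and y of collet3_mid in the frame of scoop_in between -0.04 and 0.04 m and x of collet4_mid in the frame of scoop_in between -0.085 and 0.085 m and y of collet4_mid in the frame of scoop_in between -0.04 and 0.04 m and x of spout in the frame of tray_floor between -0.075 and 0.075 m and y of spout in the frame of tray_floor between -0.06 and 0.06 m and z of spout in the frame of tray_floor below 0.06 m), for 0.1 s.
2. all five collets are in the tray (x of collet0_mid in the frame of base between -0.087 and 0.087 m and y of collet0_mid in the frame of base between -0.064 and 0.064 m and z of each of collet0_mid, collet1_mid, collet2_mid, collet3_mid, collet4_mid in the frame of base below 0.06 m and x of collet1_mid in the frame of base between -0.087 and 0.087 m and y of collet1_mid in the frame of base between -0.064 and 0.064 m and x of collet2_mid in the frame of base between -0.087 and 0.087 m and y of collet2_mid in the frame of base between -0.064 and 0.064 m and x of collet3_mid in the frame of base between -0.087 and 0.087 m and y of collet3_mid in the frame of base between -0.064 and 0.064 m and x of collet4_mid in the frame of base between -0.087 and 0.087 m and y of collet4_mid in the frame of base between -0.064 and 0.064 m), for 0.2 s.
3. the frame is home in all four sockets while the fingers still touch it (x of frame in the frame of base between -0.014 and 0.014 m and y of frame in the frame of base between -0.005 and 0.005 m and z of frame in the frame of base below 0.0195 m and angle between the x axis of frame and the x axis of base, either way round below 0.04 rad and angle between frame's own z axis and vertical below 0.03 rad and contact force between the fingers and frame above 0.3 N), for 0.1 s.
At the end, for the whole second after the job is handed in: All five collets lie in the tray; the frame stands on it, all four legs home in the sockets (within 3.5 mm of full depth, 0.04 rad in line, 0.03 rad upright), at rest; the scoop stands upright on the bench, its origin at least 120 mm from the base plate's, at rest (all of step 2 and x of frame in the frame of base between -0.014 and 0.014 m and y of frame in the frame of base between -0.005 and 0.005 m and z of frame in the frame of base below 0.0195 m and angle between the x axis of frame and the x axis of base, either way round below 0.04 rad and angle between frame's own z axis and vertical below 0.03 rad and angle between scoop's own z axis and vertical below 0.15 rad and height (world z) of scoop below 0.008 m and horizontal distance between scoop and base above 0.12 m and linear speed of each of frame, scoop below 0.02 m/s); the robot touches nothing.
It fails at once if the scoop is tipped more than 40 degrees with a collet still in it and its spout more than 75 mm above the tray's floor (angle between scoop's own z axis and vertical above 0.7 rad and z of spout in the frame of tray_floor above 0.075 m and ((x of collet0_mid in the frame of scoop_in between -0.085 and 0.085 m and y of collet0_mid in the frame of scoop_in between -0.04 and 0.04 m and z of collet0_mid in the frame of scoop_in between -0.03 and 0.05 m) or (x of collet1_mid in the frame of scoop_in between -0.085 and 0.085 m and y of collet1_mid in the frame of scoop_in between -0.04 and 0.04 m and z of collet1_mid in the frame of scoop_in between -0.03 and 0.05 m) or (x of collet2_mid in the frame of scoop_in between -0.085 and 0.085 m and y of collet2_mid in the frame of scoop_in between -0.04 and 0.04 m and z of collet2_mid in the frame of scoop_in between -0.03 and 0.05 m) or (x of collet3_mid in the frame of scoop_in between -0.085 and 0.085 m and y of collet3_mid in the frame of scoop_in between -0.04 and 0.04 m and z of collet3_mid in the frame of scoop_in between -0.03 and 0.05 m) or (x of collet4_mid in the frame of scoop_in between -0.085 and 0.085 m and y of collet4_mid in the frame of scoop_in between -0.04 and 0.04 m and z of collet4_mid in the frame of scoop_in between -0.03 and 0.05 m))).
It fails at once if a bystander is moved more than 40 mm (distance of any of drill_box_a, drill_box_b, drill_box_c, tool_holder, end_mill, marker_cup from where it was at the start of the episode above 0.04 m).
It fails at once if the frame is forced against the tray or its base with more than 100 N (contact force between frame and base above 100 N).
It also fails if it takes over 72 s, if anything falls off the work surface, if the arm or the gripper's body presses on something with over 40 N, if the wrist force passes 120 N, or if a joint passes its speed limit or range.

### The arm

A 6-joint arm with a two-finger parallel gripper is mounted at the origin on the work surface. World frame = base frame: x ahead of the robot, y to its left, z up, the work surface at z = 0. Lengths are in m, angles in degrees, forces in N, time in s.
With the tool pointing down it reaches from about 0.4 to 0.825 m from the base axis. Payload 7 kg.
Tool frame: the origin (TCP) lies midway between the tips of the shut fingers; the grasp point (between the pads) lies 19 mm behind it; x points along the fingers, z is the direction in which the jaws open and shut, and the axes are right-handed (so a half turn about x gives the same grasp; the last joint's range is limited). The gripper opens to 88 mm and grips with 3 to 60 N. Pads are 19 mm wide; open, the fingers measure 130 mm over their backs; the gripper's body (78 mm by 193 mm) begins 47 mm behind the grasp point.
Start: joints at [88.585, 20.546, 0.682, 0, -70.136, -16.507], TCP at [0.208, 0.642, 0.191] pointing down, gripper open.
Joint ranges: [-176.03, 176.03], [-82.01, 121.73], [-58.28, 71.71], [-173.87, 95.51], [-174.79, -0.11], [-173.66, 173.66]. Speed limits (degrees/s): [136.94, 136.94, 172.46, 180, 180, 180].

### API

Orientations are given as [roll, pitch, yaw] about the fixed x, y, z axes, in that order (R = Rz(yaw) Ry(pitch) Rx(roll)).
In Python, from plant import ctrl gives the robot as it stands. The module is installed in compiled form; this text tells all that it offers.
- The arm moves only by the tool servo_tool, never from a script. Its argument "deltas" is a list of rows, each a list of 3 entries, a list of its own where there are three numbers: the turn, a rotation vector about the tool's x, y, z in degrees, then the shift along the tool's x, y, z in cm, then the finger opening in cm, from 0 to 8.76. A call has 1 to 5 rows; each row is the pose to reach, as a shift and turn from the pose measured when the call began, along the tool's axes at that moment; what a row does not reach only later rows make up. A row lasts 1/10 s, in which the tool goes at most 50 mm and 8.59 degrees, less where a joint would pass 70% of its speed; a pose out of reach is approached as far as the arm can. A call with a gripper value outside its range is refused whole. The fingers move at their own pace and stop on an object; the grip force is fixed at half the most. Time passes only in rows, so rows that repeat a pose let the fingers close. It gives the time, the measured TCP pose, the force and the opening at its end, in the units of the state.
- ctrl.get_obs(): the state, without advancing time (a new reading comes with each control period).
- ctrl.snapshot(name): name is "scene" or "top" or "wrist"; returns a dict with "image" (480x640x3 uint8, red, green, blue), "vertical_fov" (degrees; the focal length in pixels is half the picture's height over the tangent of half this angle, whatever the lens; pixels are square), "cx", "cy" (the principal point, pixels), "rvec" (rotation vector, rad) and "tvec" (3), from world to camera coordinates, as OpenCV has them. Camera axes: x right, y down, z forward; pixel columns grow to the right and rows downward; lengths in m; the calibration is good to about 2 mm. A picture is of the moment at which its call begins. There is no depth.
- ctrl.close_job(): hands the job in, once; it reports no verdict.
The state is a dict: "clock": time; "joint_pos": joint angles; "qvel": joint speeds; "tau": joint torques, N m; "tool_pos": TCP position; "orientation": TCP orientation; "force": force on the tool from outside, world axes, zero at the start; "moment": the same for the moment, N m; "opening": finger opening in m.
Only numpy, scipy, OpenCV 4.12 (cv2) and the standard library are available. Lean on these libraries where they do the work, as an engineer would, in place of code of your own. Each camera call takes 0.05 s, during which the arm holds its last target. There are 200 camera calls.

## Working session

There is one attempt and no reset: what is moved stays moved. The work goes in short steps, Python scripts to look and compute and a tool call to move; the robot and the scene stay as the last step left them, time stands still between calls to the robot, and variables do not carry over. Pictures are saved under pics/ and viewed, on a budget of 10 in all, crops included, one or two more only if the job needs it, and the job is handed in when it is done.

Besides the shell and the picture viewer there is one more tool, called after "Request:" as a command line: name --argument value ..., lists and objects as JSON in quotes. servo_tool: Moves the arm, as the interface text tells. Its arguments: {"type":"object","properties":{"deltas":{"type":"array","items":{"type":"array"}}},"required":["deltas"]}

```bash
mkdir -p pics
cat > h.py <<'E'
from plant import ctrl
import numpy as np, cv2
from scipy.spatial.transform import Rotation as R
def snap(n,f=None):
    s=ctrl.snapshot(n)
    if f: cv2.imwrite('pics/'+f,s['image'][:,:,::-1])
    s['f']=240/np.tan(np.radians(s['vertical_fov']/2)); s['R']=cv2.Rodrigues(np.array(s['rvec'],float))[0]; s['t']=np.array(s['tvec'],float).ravel(); s['C']=-s['R'].T@s['t']
    return s
def ray(s,u,v): 
    d=s['R'].T@np.array([(u-s['cx'])/s['f'],(v-s['cy'])/s['f'],1]); return s['C'],d/np.linalg.norm(d)
def onz(s,u,v,z):
    c,d=ray(s,u,v); return c+d*(z-c[2])/d[2]
def two(s1,p1,s2,p2):
    c1,d1=ray(s1,*p1);c2,d2=ray(s2,*p2)
    A=np.stack([d1,-d2],1);k=np.linalg.lstsq(A,c2-c1,rcond=None)[0]
    a=c1+d1*k[0];b=c2+d2*k[1];return (a+b)/2,np.linalg.norm(a-b)
def proj(s,P):
    q=s['R']@np.array(P)+s['t'];return s['f']*q[0]/q[2]+s['cx'],s['f']*q[1]/q[2]+s['cy']
def tool():
    o=ctrl.get_obs();return np.array(o['tool_pos']),R.from_euler('xyz',o['orientation'],degrees=True),o
E
python3 - <<'E'
from h import *
import pickle
D={n:snap(n,n+'0.png') for n in('scene','top','wrist')}
pickle.dump(D,open('d0.pkl','wb'))
for n,s in D.items(): print(n,s['vertical_fov'],s['cx'],s['cy'],s['C'].round(3),s['R'][2].round(2))
p,r,o=tool();print(o);print(r.as_matrix().round(2))
E
```

```text
scene 45.74342753003136 322.4118603467367 242.89023366799407 [ 1.184 -0.163  1.134] [-0.53  0.15 -0.84]
top 42.90869204523372 321.0882167255783 239.11722228240217 [ 0.285 -0.     1.761] [ 0.16 -0.   -0.99]
wrist 69.38450910444615 316.45873734909947 240.75516172554717 [0.28  0.618 0.384] [-0.27  0.08 -0.96]
{'clock': 0.15, 'joint_pos': array([ 8.85858141e+01,  2.05806759e+01,  6.47142764e-01, -1.13714960e-02,
       -7.01366287e+01, -1.65074099e+01]), 'qvel': array([-0.02208885, -0.24225309,  0.07316038,  0.02972936, -0.05134285,
        0.04619729]), 'tau': array([ 1.29560349e-04, -5.83276427e+01,  2.93295658e+01,  7.00108722e+00,
        8.88467242e-03, -1.03686359e-04]), 'tool_pos': array([0.20762692, 0.64185559, 0.19077325]), 'orientation': array([   7.84419684,   89.92902813, -100.08126928]), 'force': array([-0.28157884,  0.82093998,  0.16030678]), 'moment': array([-0.00646163,  0.03450241,  0.00014991]), 'opening': 0.08744169583828293}
[[-0.    0.95 -0.31]
 [-0.   -0.31 -0.95]
 [-1.    0.    0.  ]]
```

View pics/scene0.png

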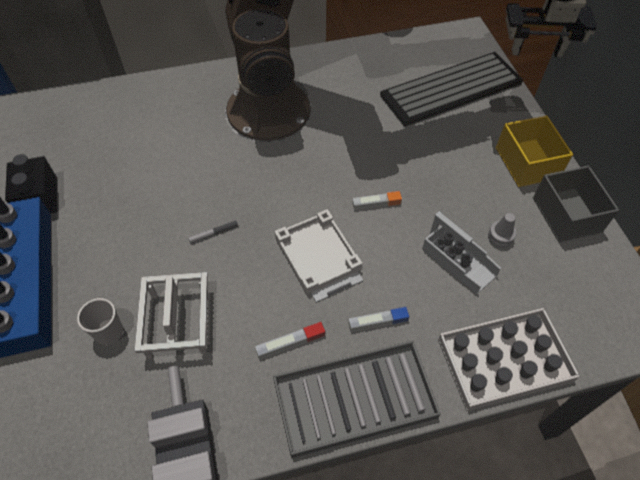

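View pics/top0.png

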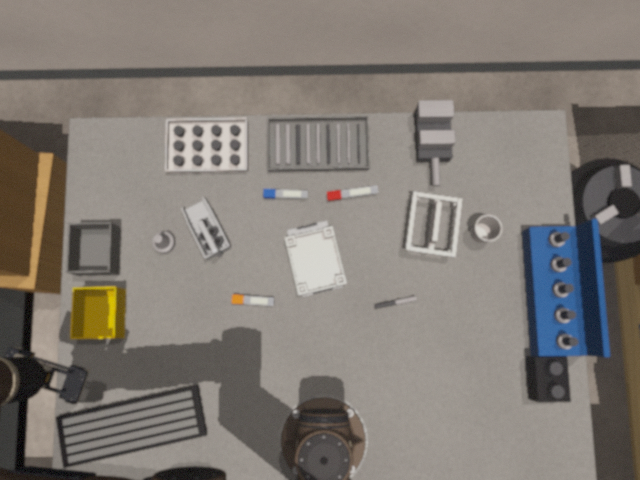

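Scene: the tray is near (318,252), the frame near (172,310) and the scoop near (462,250), with its spout toward lower right. Top: tray (316,260), frame (433,223), scoop (207,230), robot base (322,445). I'll enlarge the three objects next.

Run:
```python
import cv2,numpy as np
t=cv2.imread('pics/top0.png');s=cv2.imread('pics/scene0.png')
def c(im,x,y,w):
    h=w; o=cv2.resize(im[y:y+h,x:x+w],(266,266),interpolation=cv2.INTER_CUBIC)
    for k in range(0,w,10):
        p=int(k*266/w); L=10 if (k//10)%2 else 16
        cv2.line(o,(p,0),(p,6),(0,0,255),1); cv2.line(o,(0,p),(6,p),(0,0,255),1)
    cv2.putText(o,f'{x},{y},{w}',(10,260),0,.45,(0,255,255),1);return o
A=np.hstack([c(t,165,185,90),c(t,270,215,90),c(t,390,180,90)]);B=np.hstack([c(s,410,200,100),c(s,265,200,110),c(s,120,260,100)])
cv2.imwrite('pics/col.png',np.vstack([A,B]))
```

```text
(no output)
```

View pics/col.png

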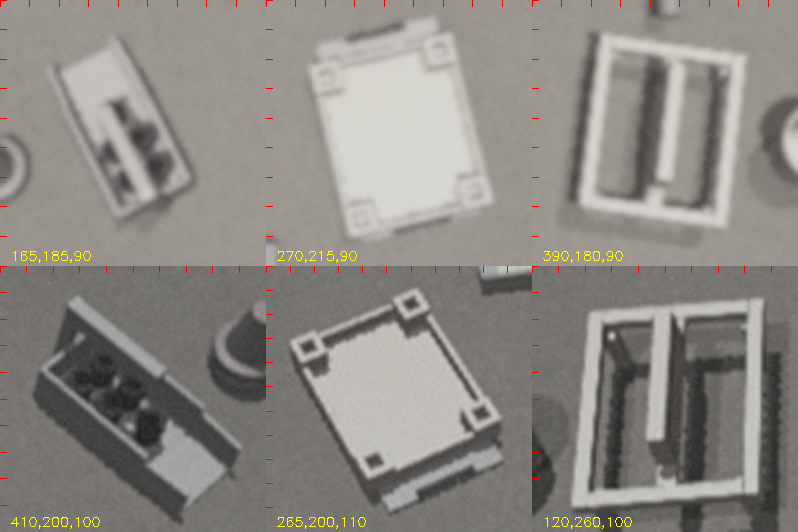

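The collage shows:
- **Scoop:** bar ends at about (105,103) and (150,198) in the top crop, with the spout up-left.
- **Tray:** four sockets clear in both views, with the plate showing at both ends.
- **Frame:** bar and outer rails clear in both views.

Run:
```python
from h import *
import pickle
D=pickle.load(open('d0.pkl','rb'));T,S=D['top'],D['scene']
k=266/90
def t(x,y,i):o=[(165,185),(270,215),(390,180)][i];return o[0]+(x-266*i)/k,o[1]+y/k
def s(x,y,i):
    o=[(410,200,100),(265,200,110),(120,260,100)][i];q=266/o[2];return o[0]+(x-266*i)/q,o[1]+(y-266)/q
def P(n,a,b,i):
    p,g=two(T,t(*a,i),S,s(*b,i));print(n,p.round(4),'gap',g.round(4));return p
print('scoop');f=P('barfront',(105,103),(163,368),0);r=P('barrear',(150,198),(75,302),0);print('L',np.linalg.norm(f-r),np.degrees(np.arctan2(*(f-r)[1::-1])))
for c in [(50,70),(117,38)]: print('spout corners z36',onz(T,*t(*c,0),.036).round(4))
for c in [(120,218),(190,180)]: print('rear corners z44',onz(T,*t(*c,0),.044).round(4))
print('tray');Q=[P('sock',a,b,1) for a,b in zip([(328,75),(439,50),(474,190),(361,218)],[(374,461),(481,413),(410,304),(308,347)])]
Q=np.array(Q);print(Q.mean(0));e=Q[0]+Q[1]-Q[2]-Q[3];print('yaw',np.degrees(np.arctan2(e[1],e[0])),np.linalg.norm(e)/2,np.linalg.norm(Q[0]-Q[1]))
W=np.array([onz(T,*t(*c,1),.036) for c in [(328,75),(439,50),(474,190),(361,218)]]);e=W[0]+W[1]-W[2]-W[3];print('top only',W.mean(0),np.degrees(np.arctan2(e[1],e[0])),np.linalg.norm(e)/2)
# plate end corners (z=6mm)
for c in [(387,508),(502,452)]: print('plate front corner scene',onz(S,*s(*c,1),.006).round(4))
for c in [(318,45),(437,20)]: print('plate front corner top',onz(T,*t(*c,1),.006).round(4))
print('frame');f=P('b1',(676,62),(655,437),2);r=P('b2',(665,180),(662,318),2);print('L',np.linalg.norm(f-r),np.degrees(np.arctan2(*(f-r)[1::-1])),(f+r)/2)
F=np.array([onz(T,*t(*c,2),.066) for c in [(601,35),(745,55),(726,226),(580,206)]]);e=F[0]+F[1]-F[2]-F[3];print('rails top',F.round(4),F.mean(0),np.degrees(np.arctan2(e[1],e[0])),np.linalg.norm(e)/2,np.linalg.norm(F[0]-F[1]))
F=np.array([onz(S,*s(*c,2),.066) for c in [(573,506),(758,490),(762,300),(590,315)]]);e=F[0]+F[1]-F[2]-F[3];print('rails scene',F.round(4),F.mean(0),np.degrees(np.arctan2(e[1],e[0])),np.linalg.norm(e)/2)
```

```text
scoop
barfront [0.6096 0.3281 0.1091] gap 0.0042
barrear [0.5213 0.2879 0.0965] gap 0.0048
L 0.09786673272716631 24.50353677180805
spout corners z36 [0.6569 0.3946 0.036 ]
spout corners z36 [0.6876 0.3296 0.036 ]
rear corners z44 [0.5091 0.3232 0.044 ]
rear corners z44 [0.5447 0.2563 0.044 ]
tray
sock [ 0.5604  0.0326 -0.0143] gap 0.1024
sock [0.5848 0.0213 0.1055] gap 0.0987
sock [ 0.4524 -0.0078  0.1004] gap 0.0989
sock [ 0.4186  0.0006 -0.0106] gap 0.1042
[0.50405081 0.01170439 0.04524013]
yaw 12.557592816185513 0.14048556639392243 0.12274888098387313
top only [0.50103213 0.01208416 0.036     ] 12.451144578510227 0.14105016859087796
plate front corner scene [ 0.6186 -0.0215  0.006 ]
plate front corner scene [0.5885 0.098  0.006 ]
plate front corner top [0.5935 0.0922 0.006 ]
plate front corner top [ 0.6165 -0.0257  0.006 ]
frame
b1 [ 0.6495 -0.3308  0.1109] gap 0.0017
b2 [ 0.5405 -0.3174  0.0956] gap 0.003
L 0.11089763008159707 -6.976825029187981 [ 0.59496863 -0.3241039   0.10325858]
rails top [[ 0.6873 -0.2698  0.066 ]
 [ 0.6651 -0.4073  0.066 ]
 [ 0.4999 -0.3803  0.066 ]
 [ 0.5215 -0.2429  0.066 ]] [ 0.59342168 -0.32506539  0.066     ] -9.259209237889308 0.16767595218977172 0.139311617945474
rails scene [[ 0.6674 -0.4027  0.066 ]
 [ 0.6894 -0.2671  0.066 ]
 [ 0.5258 -0.2399  0.066 ]
 [ 0.505  -0.3761  0.066 ]] [ 0.59690227 -0.32143211  0.066     ] -9.367743827576783 0.16515057306595715
```

```bash
cat >> h.py <<'E'
def plan(P,heading=None,tip=0,sgn=1,Rt=None,wp=None,quiet=False):
    """grasp TCP target P; tool y along sgn*heading (deg); tip about heading's left axis"""
    p,r,o=tool()
    if Rt is None:
        a=np.radians(heading);h=np.array([np.cos(a),np.sin(a),0]);l=np.array([-h[1],h[0],0])
        M=np.stack([[0,0,-1],sgn*h,-sgn*l],1); Rt=R.from_rotvec(np.radians(tip)*l)*R.from_matrix(M)
    if not quiet:
        d=r.inv()*Rt;print('turn',d.as_rotvec(degrees=True).round(1),'shift_cm',(r.inv().apply(np.array(P)-p)*100).round(2),'t',round(o['clock'],2),'F',np.round(o['force'],1))
    return Rt
def head():
    p,r,o=tool();m=r.as_matrix();print('t',round(o['clock'],2),'tcp',p.round(4),'yhead',np.degrees(np.arctan2(m[1,1],m[0,1])).round(1),'xdir',m[:,0].round(3),'F',np.round(o['force'],1),'M',np.round(o['moment'],2),'open',round(o['opening'],4),'j',np.round(o['joint_pos'],1))
E
python3 -c "
from h import *
plan([.577,.314,.2],25.5)"
```

```text
turn [-43.4   0.1   0. ] shift_cm [-0.89 45.24 19.83] t 0.15 F [-0.3  0.8  0.2]
```

Request:
servo_tool --deltas '[[[0,0,0],[-0.2,4.5,2.0],8.7],[[0,0,0],[-0.4,9.0,4.0],8.7],[[0,0,0],[-0.5,13.5,5.9],8.7],[[0,0,0],[-0.7,18.0,7.9],8.7],[[0,0,0],[-0.9,22.6,9.9],8.7]]'

```text
clock: 0.65
tool_pos: [0.393, 0.4767, 0.1998]
orientation: [2.0, 89.9, -105.9]
force: [1.0, 1.2, -0.1]
opening: 0.087
```

Request:
servo_tool --deltas '[[[-8.5,0,0],[0,4.5,2.0],8.7],[[-17,0,0],[0,9.0,4.0],8.7],[[-25.5,0,0],[0,13.5,5.9],8.7],[[-34,0,0],[0,18.0,7.9],8.7],[[-42.5,0,0],[0,22.6,9.9],8.7]]'

```text
clock: 1.15
tool_pos: [0.5704, 0.319, 0.1999]
orientation: [-46.6, 89.9, -113.5]
force: [0.7, 1.4, -0.5]
opening: 0.0873
```

Request:
servo_tool --deltas '[[[0,0,0],[0,0,0],8.7],[[0,0,0],[0,0,0],8.7]]'

```text
clock: 1.35
tool_pos: [0.5711, 0.3175, 0.1992]
orientation: [-59.0, 89.8, -126.0]
force: [-0.3, 0.4, 0.4]
opening: 0.0874
```

```bash
python3 -c "
from h import *
import pickle
head();s=snap('wrist','w1.png');pickle.dump(s,open('w1.pkl','wb'));print(s['C'],s['R'][2],s['R'][0])
for n,P in dict(front=(15,0,100),rear=(-85,0,100)).items():
  a=np.radians(25.5);o=np.array([.577,.314])+.02*np.array([np.cos(a),np.sin(a)]);q=o+P[0]/1000*np.array([np.cos(a),np.sin(a)]);print(n,proj(s,[*q,.1]))
"
```

```text
t 1.35 tcp [0.5711 0.3175 0.1992] yhead 23.0 xdir [-0.002 -0.002 -1.   ] F [-0.3  0.4  0.4] M [ 0.02 -0.    0.01] open 0.0874 j [ 46.2  18.4  -1.5   0.  -70.3  66.8]
[0.64118276 0.34714154 0.39260202] [-0.26120123 -0.112946   -0.95865381] [ 0.38987046 -0.92086692  0.00226734]
front (np.float64(320.35775981468436), np.float64(183.8884737418582))
rear (np.float64(324.845315231379), np.float64(292.87301142672413))
```

View pics/w1.png

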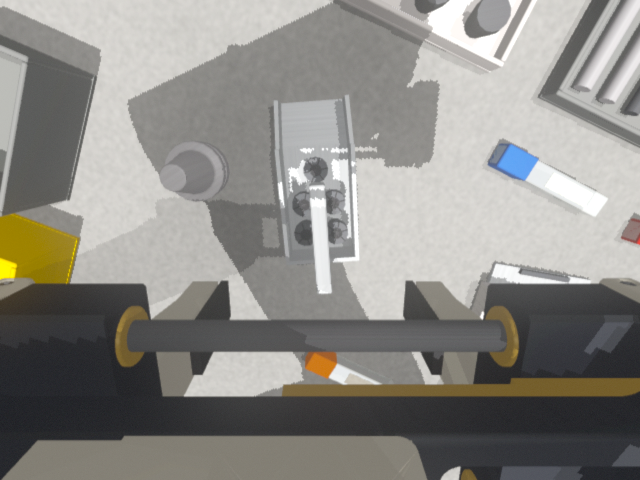

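Wrist view: the bar runs from (318,187) to (323,292), within a few pixels of the prediction. All five collets stand upright in the trough at about (318,200).

```bash
python3 -c "
from h import *
import pickle
s=pickle.load(open('w1.pkl','rb'));D=pickle.load(open('d0.pkl','rb'))
f=onz(s,318,187,.1);r=onz(s,323,292,.1);e=f-r;print(f,r,np.linalg.norm(e),np.degrees(np.arctan2(e[1],e[0])))
k=266/90
for a,b in [((318,187),(105,103)),((323,292),(150,198))]:print(two(s,a,D['top'],(165+b[0]/k,185+b[1]/k)))
g=r+e*.65;print(g)
H=np.degrees(np.arctan2(e[1],e[0]))
plan([g[0],g[1],.12],H);plan([g[0],g[1],.068],H)"
```

```text
[0.60542186 0.32987225 0.1       ] [0.51847702 0.28793003 0.1       ] 0.09653266859787057 25.75267735695956
(array([0.60775275, 0.3284281 , 0.10679963]), np.float64(0.004753902083500573))
(array([0.51916473, 0.28646028, 0.09936718]), np.float64(0.003283310259767329))
[0.57499117 0.31519248 0.1       ]
turn [-2.7  0.1  0.1] shift_cm [7.94 0.31 0.48] t 1.4 F [-0.9  1.3  1.1]
turn [-2.7  0.1  0.1] shift_cm [13.14  0.32  0.47] t 1.4 F [-0.9  1.3  1.1]
```

Request:
servo_tool --deltas '[[[-2.7,0,0],[3.0,0.3,0.47],8.7],[[-2.7,0,0],[6.0,0.3,0.47],8.7],[[-2.7,0,0],[9.0,0.3,0.47],8.7],[[-2.7,0,0],[11.5,0.3,0.47],8.7],[[-2.7,0,0],[13.1,0.3,0.47],8.7]]'

```text
clock: 1.9
tool_pos: [0.5727, 0.3159, 0.0663]
orientation: [-72.2, 89.7, -136.4]
force: [0.2, 0.2, -0.2]
opening: 0.0873
```

Request:
servo_tool --deltas '[[[0,0,0],[0,0,0],8.7],[[0,0,0],[0,0,0],1.0],[[0,0,0],[0,0,0],1.0],[[0,0,0],[0,0,0],1.0],[[0,0,0],[0,0,0],1.0]]'

```text
clock: 2.4
tool_pos: [0.5731, 0.3164, 0.0674]
orientation: [-72.5, 89.8, -136.7]
force: [-0.6, 0.1, -0.0]
opening: 0.0604
```

Request:
servo_tool --deltas '[[[0,0,0],[0,0,0],1.0],[[0,0,0],[0,0,0],1.0],[[0,0,0],[0,0,0],1.0],[[0,0,0],[0,0,0],1.0]]'

```text
clock: 2.8
tool_pos: [0.5731, 0.3163, 0.0674]
orientation: [-72.4, 89.8, -136.7]
force: [-0.2, -0.4, 0.3]
opening: 0.0286
```

```bash
python3 -c "
from h import *
head()"
```

```text
t 2.8 tcp [0.5731 0.3163 0.0674] yhead 25.7 xdir [-0.002 -0.002 -1.   ] F [-0.2 -0.4  0.3] M [-0.09 -0.06  0.04] open 0.0286 j [ 45.9  24.3 -10.8  -0.  -55.1  69.8]
```

Request:
servo_tool --deltas '[[[0,0,0],[0,0,0],0.8],[[0,0,0],[0,0,0],0.8],[[0,0,0],[0,0,0],0.8],[[0,0,0],[0,0,0],0.8]]'

```text
clock: 3.2
tool_pos: [0.5731, 0.3163, 0.0673]
orientation: [-72.5, 89.8, -136.8]
force: [0.0, -0.5, 0.4]
opening: 0.0081
```

Request:
servo_tool --deltas '[[[0,0,0],[-0.7,0,0],0.8],[[0,0,0],[-2.0,0,0],0.8],[[0,0,0],[-4.0,0,0],0.8],[[0,0,0],[-6.0,0,0],0.8],[[0,0,0],[-7.0,0,0],0.8]]'

```text
clock: 3.7
tool_pos: [0.5743, 0.3172, 0.1406]
orientation: [77.0, 89.9, 12.8]
force: [0.5, 0.6, 0.5]
opening: 0.0082
```

```bash
python3 -c "
from h import *
head()
plan([.419,-.006,.135],12.5)"
```

```text
t 3.7 tcp [0.5743 0.3172 0.1406] yhead 25.7 xdir [ 0.001  0.    -1.   ] F [0.5 0.6 0.5] M [-0.06 -0.04 -0.01] open 0.0082 j [ 45.9  20.7  -5.9   0.  -63.3  69.8]
turn [13.2  0.  -0.1] shift_cm [  0.54 -28.03  22.36] t 3.7 F [0.5 0.6 0.5]
```

```bash
python3 -c "
from h import *
s=snap('wrist','w2.png');print(proj(s,[.575,.315,.1]))
import pickle;pickle.dump(s,open('w2.pkl','wb'))"
```

```text
(np.float64(318.84429301139846), np.float64(250.3236570784124))
```

View pics/w2.png

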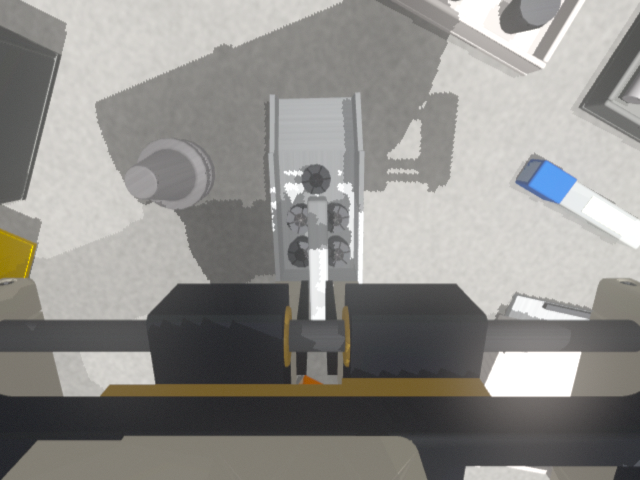

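```bash
python3 -c "
from h import *
import pickle
s=pickle.load(open('w2.pkl','rb'));w=pickle.load(open('w1.pkl','rb'));p,r,o=tool()
print(proj(s,p),proj(s,p+[0,0,.019]),s['C']-p,[proj(s,[p[0],p[1],z]) for z in(.1,.08,.02)])
for a,b in [((318,187),(318,197)),((323,292),(318,318))]:print(two(w,a,s,b),onz(s,*b,.1))
D=pickle.load(open('d0.pkl','rb'));k=266/90
for b in [((119,55)),]: pass
print(s['f'],D['wrist']['C']-[.20763,.64186,.19077])
E=[(271,97),(363,97),(275,283),(360,283)]
print([onz(s,*e,.044).round(4) for e in E])"
```

```text
(np.float64(315.4854790813389), np.float64(270.5400269813477)) (np.float64(315.4300416223574), np.float64(283.3007981011466)) [0.06773256 0.03224754 0.19279287] [(np.float64(315.57802330343065), np.float64(249.2379027810591)), (np.float64(315.61267536820344), np.float64(241.26157999285604)), (np.float64(315.6919038426729), np.float64(223.02451704930778))]
(array([ 0.58591793,  0.32021989, -0.0606723 ]), np.float64(0.00043068085205018476)) [0.60899513 0.3321064  0.1       ]
(array([ 0.47466163,  0.26665151, -0.00462939]), np.float64(0.00024466847958049643)) [0.52650143 0.29221144 0.1       ]
346.70414846431066 [ 0.07218405 -0.02394348  0.1934871 ]
[array([0.6555, 0.3949, 0.044 ]), array([0.6866, 0.3304, 0.044 ]), array([0.5137, 0.3289, 0.044 ]), array([0.5471, 0.2596, 0.044 ])]
```

```bash
python3 -c "
import cv2,numpy as np
a=cv2.imread('pics/w2.png')[170:390,250:390];b=cv2.imread('pics/w1.png')[90:310,250:390]
cv2.imwrite('pics/z.png',np.hstack([cv2.resize(x,None,fx=2.7,fy=2.7,interpolation=2) for x in(a,b)]))"
```

```text
(no output)
```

View pics/z.png

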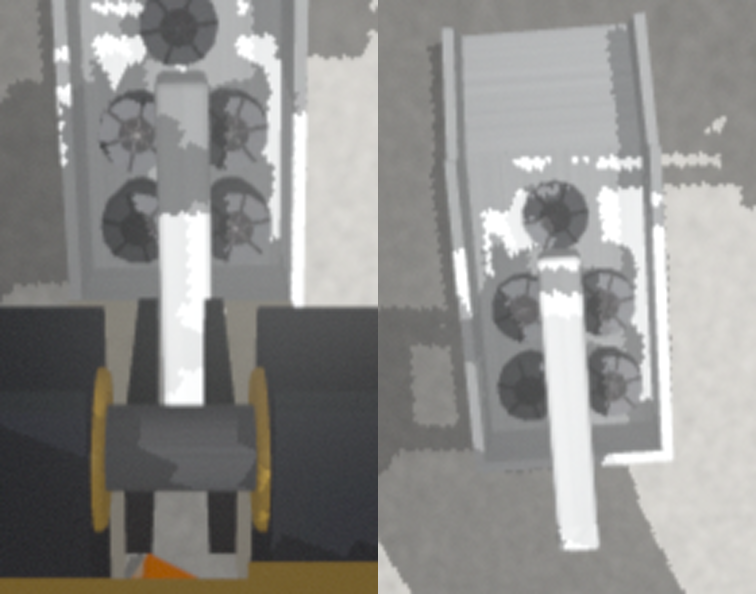

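Wrist zoom: the fingers closed to 8 mm on nothing. The scoop hasn't moved and the bar lies below the pads. The visible fingertips look higher than the reported TCP, so I'll check that against the scene camera.

```bash
python3 -c "
from h import *
import pickle
D=pickle.load(open('d0.pkl','rb'));p0=np.array([.20763,.64186,.19077]);z=np.array([-.31,-.95,0])
for n in('scene','top'):
  print(n,[np.round(proj(D[n],p0+k*.044*z+[0,0,h]),0) for h in(0,.04) for k in(-1,1)])
s=snap('scene','s3.png');p,r,o=tool();print([np.round(proj(s,p+[0,0,h]),0) for h in(0,.04)])
a=cv2.imread('pics/s3.png')[120:300,380:560];b=cv2.imread('pics/scene0.png')[0:80,480:620]
u,v=proj(s,p);cv2.circle(a,(int(u-380),int(v-120)),1,(0,0,255),-1)
for k in(-1,1):
  u,v=proj(D['scene'],p0+k*.044*z);cv2.circle(b,(int(u-480),int(v)),1,(0,0,255),-1)
a=cv2.resize(a,(450,450),interpolation=2);b=cv2.resize(b,None,fx=2.5,fy=2.5,interpolation=2);c=np.zeros((450,350,3),np.uint8);c[:b.shape[0]]=b;cv2.imwrite('pics/z3.png',np.hstack([a,c]))"
```

```text
scene [array([549.,  65.]), array([514.,  63.]), array([555.,  52.]), array([518.,  50.])]
top [array([ 50., 367.]), array([ 83., 378.]), array([ 43., 368.]), array([ 77., 379.])]
[array([462., 218.]), array([466., 207.])]
```

View pics/z3.png

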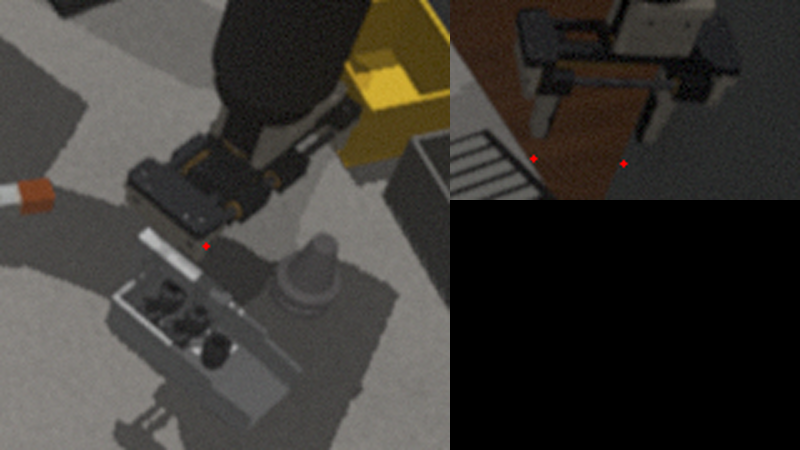

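The scene view shows the real fingertips about 27 mm above the reported TCP: the dots fall about 9 px below the tips. That means I closed above the bar. I'll reopen, centre (+2 mm along tool z) and go about 27 mm deeper, watching the force.

Request:
servo_tool --deltas '[[[0,0,0],[-1,0,0.2],8.7],[[0,0,0],[-1,0,0.2],8.7],[[0,0,0],[-1,0,0.2],8.7],[[0,0,0],[-1,0,0.2],8.7],[[0,0,0],[-1,0,0.2],8.7]]'

```text
clock: 4.3
tool_pos: [0.5748, 0.3153, 0.1492]
orientation: [-43.0, 90.0, -107.2]
force: [0.2, -0.4, 1.5]
opening: 0.0425
```

Request:
servo_tool --deltas '[[[0,0,0],[0,0,0],8.7],[[0,0,0],[0,0,0],8.7],[[0,0,0],[0,0,0],8.7],[[0,0,0],[1.5,0,0],8.7],[[0,0,0],[3,0,0],8.7]]'

```text
clock: 4.8
tool_pos: [0.5751, 0.3155, 0.1193]
orientation: [103.5, 89.9, 39.3]
force: [-0.0, -0.1, -0.3]
opening: 0.0826
```

Request:
servo_tool --deltas '[[[0,0,0],[1.5,0,0],8.7],[[0,0,0],[3,0,0],8.7],[[0,0,0],[4.2,0,0],8.7],[[0,0,0],[5.2,0,0],8.7],[[0,0,0],[6,0,0],8.7]]'

```text
clock: 5.3
tool_pos: [0.5752, 0.3155, 0.0586]
orientation: [99.9, 89.9, 35.6]
force: [0.6, 0.3, 0.7]
opening: 0.0872
```

Request:
servo_tool --deltas '[[[0,0,0],[0.8,0,0],8.7],[[0,0,0],[1.3,0,0],8.7],[[0,0,0],[1.7,0,0],8.7]]'

```text
clock: 5.6
tool_pos: [0.5752, 0.3156, 0.0413]
orientation: [97.8, 89.9, 33.6]
force: [0.5, -0.1, -0.2]
opening: 0.087
```

Request:
servo_tool --deltas '[[[0,0,0],[0,0,0],0.5],[[0,0,0],[0,0,0],0.5],[[0,0,0],[0,0,0],0.5],[[0,0,0],[0,0,0],0.5],[[0,0,0],[0,0,0],0.5]]'

```text
clock: 6.1
tool_pos: [0.5753, 0.3157, 0.0416]
orientation: [100.2, 89.9, 36.0]
force: [-0.4, 0.6, 0.0]
opening: 0.0525
```

Request:
servo_tool --deltas '[[[0,0,0],[0,0,0],0.5],[[0,0,0],[0,0,0],0.5],[[0,0,0],[0,0,0],0.5],[[0,0,0],[0,0,0],0.5],[[0,0,0],[0,0,0],0.5]]'

```text
clock: 6.6
tool_pos: [0.5753, 0.3158, 0.0416]
orientation: [108.2, 89.9, 43.9]
force: [0.4, 0.1, -3.3]
opening: 0.0138
```

Request:
servo_tool --deltas '[[[0,0,0],[0,0,0],0.5],[[0,0,0],[0,0,0],0.5]]'

```text
clock: 6.8
tool_pos: [0.5751, 0.3159, 0.0414]
orientation: [111.6, 89.9, 47.3]
force: [0.0, -0.3, -0.5]
opening: 0.0137
```

Request:
servo_tool --deltas '[[[0,0,0],[-0.7,0,0],0.5],[[0,0,0],[-2.0,0,0],0.5],[[0,0,0],[-4.0,0,0],0.5],[[0,0,0],[-6.0,0,0],0.5],[[0,0,0],[-7.0,0,0],0.5]]'

```text
clock: 7.3
tool_pos: [0.576, 0.3163, 0.1142]
orientation: [104.7, 89.8, 40.4]
force: [-1.3, 0.2, -4.9]
opening: 0.0139
```

```bash
python3 -c "
from h import *
head()
plan([.419,-.006,.110],12.5)
s=snap('wrist','w4.png');print(two.__name__);import pickle;pickle.dump(s,open('w4.pkl','wb'))
p,r,o=tool();h=np.array([np.cos(np.radians(25.75)),np.sin(np.radians(25.75)),0])
print(proj(s,p+.035*h+[0,0,.0586]), proj(s,p+.11*h+[0,0,-.037]))"
```

```text
t 7.3 tcp [0.576  0.3163 0.1142] yhead 25.7 xdir [ 0.003  0.003 -1.   ] F [-1.3  0.2 -4.9] M [ 0.05 -0.14  0.07] open 0.0139 j [ 45.8  21.9  -7.9   0.  -60.   70. ]
turn [13.2 -0.1 -0.2] shift_cm [  0.28 -28.14  22.21] t 7.3 F [-1.3  0.2 -4.9]
two
(np.float64(314.92516811794457), np.float64(241.67887820723894)) (np.float64(315.45135210224885), np.float64(79.19496830414002))
```

View pics/w4.png

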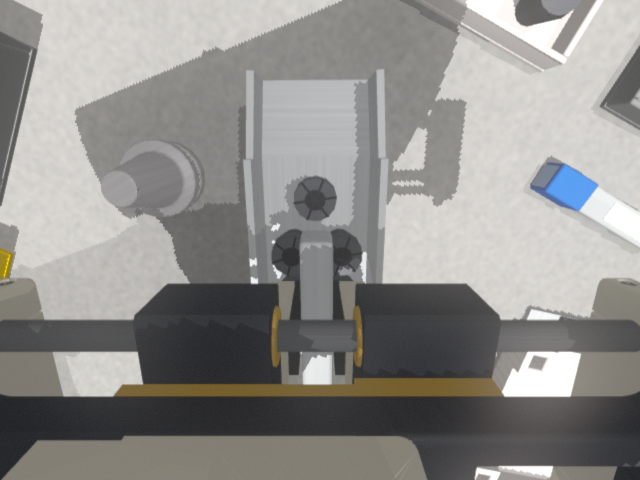

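Held: the lip is at row 80, as predicted (79), the weight reads 4.9 N, and the collets are upright. Moving over the tray smoothly.

Request:
servo_tool --deltas '[[[0,0,0],[0,-1.0,0.8],0.5],[[0,0,0],[0,-2.6,2.1],0.5],[[0,0,0],[0,-4.6,3.6],0.5],[[0,0,0],[0,-6.8,5.4],0.5],[[0,0,0],[0,-9.2,7.3],0.5]]'

```text
clock: 7.85
tool_pos: [0.5238, 0.2093, 0.1137]
orientation: [106.7, 89.8, 42.4]
force: [-0.3, -0.4, -4.6]
opening: 0.0139
```

Request:
servo_tool --deltas '[[[1,0,0],[0,-2.4,1.9],0.5],[[3,0,0],[0,-4.8,3.8],0.5],[[5,0,0],[0,-7.2,5.7],0.5],[[7,0,0],[0,-9.6,7.6],0.5],[[9,0,0],[0,-12,9.5],0.5]]'

```text
clock: 8.35
tool_pos: [0.4553, 0.0698, 0.1125]
orientation: [123.7, 89.8, 50.4]
force: [0.9, -1.0, -4.5]
opening: 0.0138
```

```bash
python3 -c "
from h import *
head()
plan([.419,-.006,.092],12.5)"
```

```text
t 8.35 tcp [0.4553 0.0698 0.1125] yhead 16.7 xdir [ 0.002  0.002 -1.   ] F [ 0.9 -1.  -4.5] M [-0.1  -0.08 -0.05] open 0.0138 j [ 33.3   4.1 -32.   -0.1 -53.7  73.4]
turn [ 4.2 -0.1 -0.1] shift_cm [ 2.02 -5.66  6.22] t 8.35 F [ 0.9 -1.  -4.5]
```

Request:
servo_tool --deltas '[[[1,0,0],[0,-1.6,1.8],0.5],[[2,0,0],[0,-3.2,3.5],0.5],[[3,0,0],[0.2,-4.6,4.9],0.5],[[4,0,0],[0.8,-5.4,5.8],0.5],[[4.2,0,0],[1.6,-5.7,6.2],0.5]]'

```text
clock: 8.85
tool_pos: [0.418, -0.0068, 0.0958]
orientation: [125.7, 89.8, 48.1]
force: [0.1, 0.6, -5.1]
opening: 0.0139
```

Request:
servo_tool --deltas '[[[0,0,0],[0.3,0,0],0.5],[[0,0,0],[0.3,0,0],0.5],[[0,0,0],[0.3,0,0],0.5]]'

```text
clock: 9.15
tool_pos: [0.4185, -0.0063, 0.0926]
orientation: [125.5, 89.8, 47.9]
force: [0.1, 0.5, -4.4]
opening: 0.014
```

```bash
python3 -c "
from h import *
import pickle
head();s=snap('wrist','w5.png');pickle.dump(s,open('w5.pkl','wb'));t=snap('scene','s5.png')
a=cv2.imread('pics/w5.png');b=cv2.imread('pics/s5.png')[130:330,200:400]
cv2.imwrite('pics/z5.png',np.hstack([cv2.resize(a,(448,336)),cv2.resize(b,(336,336),interpolation=2)]))
for n,P in dict(c=(.5067,.0133)).items():
  for e in((100,60),(100,-60),(-100,60),(-100,-60)):
    A=np.radians(12.5);q=np.array(P)+np.array([[np.cos(A),-np.sin(A)],[np.sin(A),np.cos(A)]])@np.array(e)/1000;print(e,np.round(proj(s,[*q,.006])))
"
```

```text
t 9.15 tcp [ 0.4185 -0.0063  0.0926] yhead 12.4 xdir [ 0.002  0.003 -1.   ] F [ 0.1  0.5 -4.4] M [-0.06 -0.02  0.04] open 0.014 j [ 26.3   1.2 -38.2  -0.1 -50.4  76.1]
(100, 60) [227. -35.]
(100, -60) [403. -36.]
(-100, 60) [245. 245.]
(-100, -60) [387. 244.]
```

View pics/z5.png

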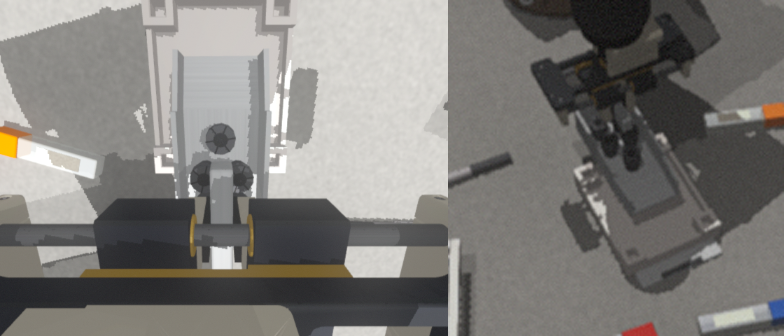

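Aligned: the spout is inside the dish between the rear blocks and all the collets are in the scoop. Planning the pour about the lip.

```bash
cat >> h.py <<'E'
HD=12.5;C0=np.array([.5067,.0133,0])
def pour_pose(th,lx,lz):
    a=np.radians(HD);h=np.array([np.cos(a),np.sin(a),0]);l=np.array([-h[1],h[0],0])
    q=R.from_rotvec(np.radians(th)*l)
    return C0+lx*h+[0,0,lz]+q.apply(-.11*h+[0,0,.0374]),plan(None,HD,th,quiet=True)
def rows(knots,calls,n=5):
    """knots from (th,lx,lz) start; one call per knot; n interpolated rows"""
    p,r,o=tool();cur=knots[0]
    for k in knots[1:]:
        out=[]
        for i in range(1,n+1):
            m=[cur[j]+(k[j]-cur[j])*i/n for j in range(3)];P,Q=pour_pose(*m)
            out.append([(r.inv()*Q).as_rotvec(degrees=True).round(1).tolist(),(r.inv().apply(P-p)*100).round(2).tolist()])
        print(k,out);cur=k;p,r=P,Q
E
python3 -c "
from h import *
head()
rows([(0,.02,.055),(12,.012,.05),(22,.005,.046),(30,-.005,.043)],3)"
```

```text
t 9.25 tcp [ 0.4185 -0.0062  0.0928] yhead 12.4 xdir [ 0.003  0.003 -1.   ] F [-0.9 -0.2 -4.5] M [-0.01 -0.04 -0.04] open 0.0141 j [ 26.3   1.2 -38.2  -0.1 -50.4  76.1]
(12, 0.012, 0.05) [[[-0.1, -0.1, -2.6], [-0.31, 0.04, 0.0]], [[-0.1, -0.1, -5.0], [-0.66, 0.06, 0.0]], [[-0.1, -0.1, -7.4], [-1.0, 0.11, 0.0]], [[-0.1, -0.1, -9.8], [-1.34, 0.17, -0.0]], [[-0.1, -0.1, -12.2], [-1.66, 0.25, -0.0]]]
(22, 0.005, 0.046) [[[0.0, -0.0, -2.0], [-0.27, 0.02, 0.0]], [[0.0, 0.0, -4.0], [-0.54, 0.05, -0.0]], [[0.0, -0.0, -6.0], [-0.81, 0.09, 0.0]], [[0.0, -0.0, -8.0], [-1.07, 0.15, 0.0]], [[-0.0, 0.0, -10.0], [-1.32, 0.22, -0.0]]]
(30, -0.005, 0.043) [[[0.0, -0.0, -1.6], [-0.18, -0.05, 0.0]], [[0.0, 0.0, -3.2], [-0.35, -0.1, 0.0]], [[-0.0, 0.0, -4.8], [-0.52, -0.14, 0.0]], [[0.0, -0.0, -6.4], [-0.68, -0.17, -0.0]], [[0.0, -0.0, -8.0], [-0.84, -0.19, 0.0]]]
```

Request:
servo_tool --deltas '[[[0,0,-2.6],[-0.31,0.04,0],0.5],[[0,0,-5.0],[-0.66,0.06,0],0.5],[[0,0,-7.4],[-1.0,0.11,0],0.5],[[0,0,-9.8],[-1.34,0.17,0],0.5],[[0,0,-12.2],[-1.66,0.25,0],0.5]]'

```text
clock: 9.75
tool_pos: [0.4218, -0.0051, 0.1098]
orientation: [-90.6, 78.0, -168.2]
force: [0.5, -0.1, -5.3]
opening: 0.014
```

Request:
servo_tool --deltas '[[[0,0,-2],[-0.27,0.02,0],0.5],[[0,0,-4],[-0.54,0.05,0],0.5],[[0,0,-6],[-0.81,0.09,0],0.5],[[0,0,-8],[-1.07,0.15,0],0.5],[[0,0,-10],[-1.32,0.22,0],0.5]]'

```text
clock: 10.25
tool_pos: [0.4277, -0.0035, 0.1224]
orientation: [-90.4, 68.0, -167.9]
force: [-1.0, 0.6, -5.0]
opening: 0.0141
```

```bash
python3 -c "
from h import *
head()
p,r,o=tool();th=np.degrees(np.arccos(-r.as_matrix()[2,0]));print('tip',th,'nom',pour_pose(22,.005,.046)[0])
rows([(22,.005,.046),(32,-.005,.043),(40,-.012,.041),(48,-.02,.040)],3)"
```

```text
t 10.25 tcp [ 0.4277 -0.0035  0.1224] yhead 12.5 xdir [-0.367 -0.079 -0.927] F [-1.   0.6 -5. ] M [ 0.34 -2.   -0.  ] open 0.0141 j [ 22.1  16.5 -17.6  -3.8 -77.7  81.9]
tip 22.018460293146518 nom [ 0.42568702 -0.00466015  0.1218834 ]
(32, -0.005, 0.043) [[[0.0, -0.1, -2.0], [-0.12, -0.21, 0.07]], [[0.1, -0.1, -4.0], [-0.37, -0.23, 0.07]], [[0.1, -0.1, -6.0], [-0.61, -0.23, 0.07]], [[0.1, -0.1, -8.0], [-0.84, -0.21, 0.07]], [[0.1, -0.1, -10.0], [-1.07, -0.19, 0.07]]]
(40, -0.012, 0.041) [[[-0.0, 0.0, -1.6], [-0.2, 0.01, -0.0]], [[-0.0, 0.0, -3.2], [-0.39, 0.03, 0.0]], [[-0.0, 0.0, -4.8], [-0.58, 0.06, -0.0]], [[-0.0, 0.0, -6.4], [-0.77, 0.1, -0.0]], [[-0.0, -0.0, -8.0], [-0.95, 0.14, 0.0]]]
(48, -0.02, 0.04) [[[0.0, -0.0, -1.6], [-0.19, -0.0, -0.0]], [[-0.0, -0.0, -3.2], [-0.37, 0.01, -0.0]], [[-0.0, -0.0, -4.8], [-0.55, 0.02, -0.0]], [[0.0, -0.0, -6.4], [-0.73, 0.05, -0.0]], [[-0.0, 0.0, -8.0], [-0.9, 0.08, -0.0]]]
```

Request:
servo_tool --deltas '[[[0,0,-2],[-0.12,-0.21,0.07],0.5],[[0,0,-4],[-0.37,-0.23,0.07],0.5],[[0,0,-6],[-0.61,-0.23,0.07],0.5],[[0,0,-8],[-0.84,-0.21,0.07],0.5],[[0,0,-10],[-1.07,-0.19,0.07],0.5]]'

```text
clock: 10.75
tool_pos: [0.4313, -0.0031, 0.1329]
orientation: [-90.3, 58.0, -167.7]
force: [0.3, -0.0, -4.4]
opening: 0.0135
```

Request:
servo_tool --deltas '[[[0,0,-1.6],[-0.2,0.01,0],0.5],[[0,0,-3.2],[-0.39,0.03,0],0.5],[[0,0,-4.8],[-0.58,0.06,0],0.5],[[0,0,-6.4],[-0.77,0.1,0],0.5],[[0,0,-8],[-0.95,0.14,0],0.5]]'

```text
clock: 11.25
tool_pos: [0.4376, -0.0017, 0.1404]
orientation: [-90.2, 49.9, -167.6]
force: [-0.4, -0.2, -1.6]
opening: 0.0139
```

```bash
python3 -c "
from h import *
head();s=snap('wrist','w6.png');t=snap('scene','s6.png')
a=cv2.imread('pics/w6.png');b=cv2.imread('pics/s6.png')[160:320,240:400]
cv2.imwrite('pics/z6.png',np.hstack([cv2.resize(a,(448,336)),cv2.resize(b,(336,336),interpolation=2)]))
p,r,o=tool();th=np.degrees(np.arccos(-r.as_matrix()[2,0]));print('tip',th,'nom',pour_pose(40,-.012,.041)[0])
rows([(40,-.012,.041),(48,-.02,.04),(56,-.025,.040)],3)"
```

```text
t 11.25 tcp [ 0.4376 -0.0017  0.1404] yhead 12.7 xdir [-0.629 -0.138 -0.765] F [-0.4 -0.2 -1.6] M [ 0.37 -2.29  0.05] open 0.0139 j [ 20.4  29.2  -3.8  -5.2 -96.8  83.5]
tip 40.132723301516435 nom [ 0.43618738 -0.00233227  0.1403567 ]
(48, -0.02, 0.04) [[[0.1, -0.1, -1.5], [-0.15, -0.17, 0.03]], [[0.1, -0.1, -3.1], [-0.33, -0.16, 0.03]], [[0.1, -0.1, -4.7], [-0.51, -0.14, 0.03]], [[0.1, -0.1, -6.3], [-0.69, -0.12, 0.03]], [[0.1, -0.1, -7.9], [-0.86, -0.09, 0.03]]]
(56, -0.025, 0.04) [[[0.0, -0.0, -1.6], [-0.23, 0.04, 0.0]], [[-0.0, -0.0, -3.2], [-0.46, 0.09, 0.0]], [[0.0, -0.0, -4.8], [-0.68, 0.15, 0.0]], [[-0.0, 0.0, -6.4], [-0.91, 0.22, -0.0]], [[0.0, 0.0, -8.0], [-1.12, 0.29, 0.0]]]
```

View pics/z6.png

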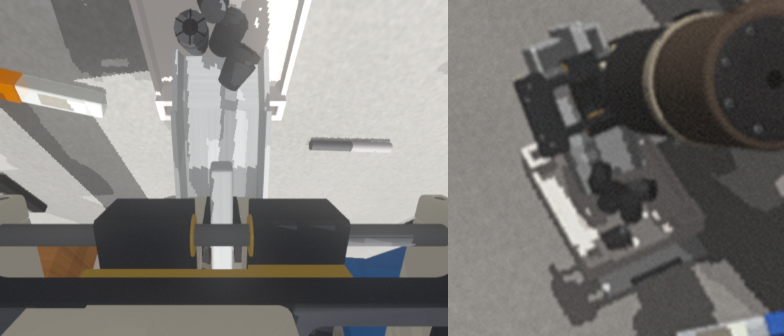

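The collets are sliding out of the spout into the tray: one is at the lip and the others ahead of it. I'll continue tipping, backing off a little.

Request:
servo_tool --deltas '[[[0,0,-1.5],[-0.15,-0.17,0.03],0.5],[[0,0,-3.1],[-0.33,-0.16,0.03],0.5],[[0,0,-4.7],[-0.51,-0.14,0.03],0.5],[[0,0,-6.3],[-0.69,-0.12,0.03],0.5],[[0,0,-7.9],[-0.86,-0.09,0.03],0.5]]'

```text
clock: 11.85
tool_pos: [0.4426, -0.001, 0.1468]
orientation: [-90.2, 41.8, -167.6]
force: [0.2, -0.7, -2.7]
opening: 0.0137
```

Request:
servo_tool --deltas '[[[0,0,-1.6],[-0.23,0.04,0],0.5],[[0,0,-3.2],[-0.46,0.09,0],0.5],[[0,0,-4.8],[-0.68,0.15,0],0.5],[[0,0,-6.4],[-0.91,0.22,0],0.5],[[0,0,-8],[-1.12,0.29,0],0.5]]'

```text
clock: 12.35
tool_pos: [0.4528, 0.0013, 0.1521]
orientation: [-90.2, 33.7, -167.6]
force: [-1.0, 0.1, -2.6]
opening: 0.0136
```

```bash
python3 -c "
from h import *
head()
p,r,o=tool();th=np.degrees(np.arccos(-r.as_matrix()[2,0]));print('tip',th,'nom',pour_pose(56,-.025,.04)[0])
rows([(56,-.025,.04),(62,-.035,.048),(66,-.045,.056)],3)"
```

```text
t 12.35 tcp [0.4528 0.0013 0.1521] yhead 12.7 xdir [-0.813 -0.179 -0.555] F [-1.   0.1 -2.6] M [ 0.61 -3.5   0.16] open 0.0136 j [  19.4   40.8    7.4   -6.3 -112.6   83.9]
tip 56.30901285376825 nom [0.45251048 0.00128647 0.15210795]
(62, -0.035, 0.048) [[[0.1, -0.1, -0.9], [-0.13, -0.18, -0.01]], [[0.1, -0.1, -2.1], [-0.28, -0.34, -0.01]], [[0.1, -0.1, -3.3], [-0.43, -0.5, -0.01]], [[0.1, -0.1, -4.5], [-0.57, -0.65, -0.01]], [[0.1, -0.1, -5.7], [-0.72, -0.79, -0.01]]]
(66, -0.045, 0.056) [[[-0.0, 0.0, -0.8], [-0.05, -0.18, 0.0]], [[0.0, -0.0, -1.6], [-0.1, -0.36, 0.0]], [[-0.0, -0.0, -2.4], [-0.15, -0.54, 0.0]], [[0.0, -0.0, -3.2], [-0.2, -0.71, 0.0]], [[0.0, -0.0, -4.0], [-0.25, -0.89, 0.0]]]
```

Request:
servo_tool --deltas '[[[0,0,-0.9],[-0.13,-0.18,0],0.5],[[0,0,-2.1],[-0.28,-0.34,0],0.5],[[0,0,-3.3],[-0.43,-0.5,0],0.5],[[0,0,-4.5],[-0.57,-0.65,0],0.5],[[0,0,-5.7],[-0.72,-0.79,0],0.5]]'

```text
clock: 12.85
tool_pos: [0.4545, 0.0017, 0.163]
orientation: [-90.2, 27.9, -167.5]
force: [0.5, -0.2, -3.0]
opening: 0.014
```

Request:
servo_tool --deltas '[[[0,0,-0.8],[-0.05,-0.18,0],0.5],[[0,0,-1.6],[-0.1,-0.36,0],0.5],[[0,0,-2.4],[-0.15,-0.54,0],0.5],[[0,0,-3.2],[-0.2,-0.71,0],0.5],[[0,0,-4],[-0.25,-0.89,0],0.5]]'

```text
clock: 13.35
tool_pos: [0.4526, 0.0012, 0.1722]
orientation: [-90.1, 23.9, -167.5]
force: [-0.0, 0.6, -3.2]
opening: 0.0141
```

```bash
python3 -c "
from h import *
head();s=snap('wrist','w7.png');t=snap('top','t7.png');sc=snap('scene','s7.png')
a=s['image'][:300,:,::-1]
b=cv2.imread('pics/t7.png')[205:305,260:360];c=cv2.imread('pics/s7.png')[180:310,250:380]
cv2.imwrite('pics/z7.png',np.hstack([cv2.resize(a,(426,200)),np.zeros((200,0,3),np.uint8)])) if 0 else cv2.imwrite('pics/z7.png',np.vstack([cv2.resize(a,(640,300)),np.hstack([cv2.resize(x,(320,300),interpolation=2) for x in(b,c)])]))"
```

```text
t 13.35 tcp [0.4526 0.0012 0.1722] yhead 12.8 xdir [-0.893 -0.197 -0.405] F [-0.   0.6 -3.2] M [ 0.82 -3.93  0.01] open 0.0141 j [  19.1   45.9   12.    -7.1 -121.9   83.7]
```

View pics/z7.png

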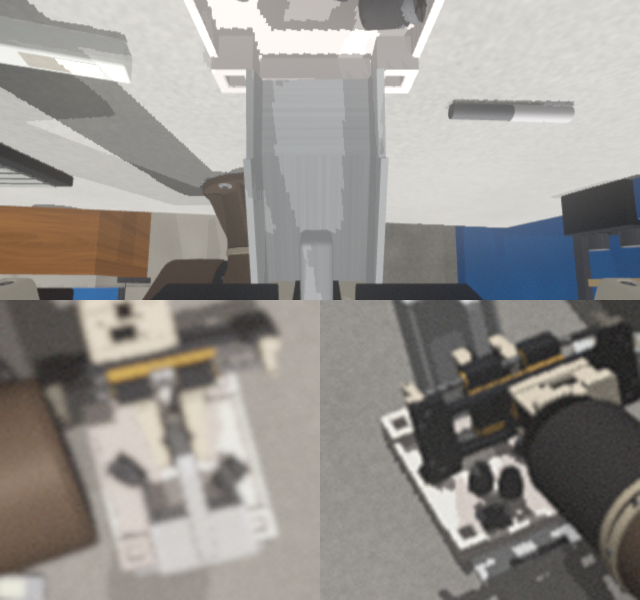

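The trough is empty, the weight is down to 3.2 N, and the collets lie inside the tray. I'll untip low over the tray, then take the scoop back to its old place.

```bash
python3 -c "
from h import *
rows([(66,-.045,.056),(48,-.045,.066),(30,-.03,.075),(0,0.01,.11)],3,5)
P,Q=pour_pose(0,.01,.11);d=plan(None,25.75,quiet=True);print(P,(Q.inv()*d).as_rotvec(degrees=True),Q.inv().apply(np.array([.5752,.3158,P[2]])-P)*100)"
```

```text
(48, -0.045, 0.066) [[[0.1, -0.0, 3.7], [0.63, -0.39, -0.01]], [[0.1, -0.0, 7.3], [1.26, -0.74, -0.01]], [[0.1, -0.1, 10.9], [1.9, -1.04, -0.01]], [[0.1, -0.1, 14.5], [2.54, -1.3, -0.01]], [[0.1, -0.1, 18.1], [3.19, -1.52, -0.01]]]
(30, -0.03, 0.075) [[[0.0, 0.0, 3.6], [0.35, -0.15, -0.0]], [[-0.0, 0.0, 7.2], [0.72, -0.25, 0.0]], [[-0.0, 0.0, 10.8], [1.1, -0.31, 0.0]], [[-0.0, 0.0, 14.4], [1.48, -0.32, 0.0]], [[0.0, -0.0, 18.0], [1.87, -0.28, 0.0]]]
(0, 0.01, 0.11) [[[0.0, 0.0, 6.0], [0.16, 0.01, -0.0]], [[0.0, -0.0, 12.0], [0.36, 0.15, -0.0]], [[0.0, 0.0, 18.0], [0.56, 0.41, -0.0]], [[0.0, 0.0, 24.0], [0.77, 0.8, 0.0]], [[-0.0, 0.0, 30.0], [0.97, 1.32, -0.0]]]
[ 0.4090704  -0.00834396  0.1474    ] [-13.25   0.     0.  ] [  0.          23.23492597 -28.05034286]
```

Request:
servo_tool --deltas '[[[0,0,3.7],[0.63,-0.39,0],0.5],[[0,0,7.3],[1.26,-0.74,0],0.5],[[0,0,10.9],[1.9,-1.04,0],0.5],[[0,0,14.5],[2.54,-1.3,0],0.5],[[0,0,18.1],[3.19,-1.52,0],0.5]]'

```text
clock: 14.0
tool_pos: [0.418, -0.0065, 0.1731]
orientation: [-90.2, 42.2, -167.6]
force: [-0.7, -0.1, -3.2]
opening: 0.0141
```

Request:
servo_tool --deltas '[[[0,0,3.6],[0.35,-0.15,0],0.5],[[0,0,7.2],[0.72,-0.25,0],0.5],[[0,0,10.8],[1.1,-0.31,0],0.5],[[0,0,14.4],[1.48,-0.32,0],0.5],[[0,0,18],[1.87,-0.28,0],0.5]]'

```text
clock: 14.5
tool_pos: [0.4024, -0.01, 0.163]
orientation: [-90.3, 60.4, -167.7]
force: [-0.1, -0.4, -1.6]
opening: 0.0138
```

Request:
servo_tool --deltas '[[[0,0,6],[0.16,0.01,0],0.5],[[0,0,12],[0.36,0.15,0],0.5],[[0,0,18],[0.56,0.41,0],0.5],[[0,0,24],[0.77,0.8,0],0.5],[[0,0,30],[0.97,1.32,0],0.5]]'

```text
clock: 15.0
tool_pos: [0.4087, -0.0087, 0.1487]
orientation: [104.2, 89.3, 26.7]
force: [-0.0, -0.5, -2.4]
opening: 0.0139
```

```bash
python3 -c "
from h import *
head();plan([.5752,.3158,.12],25.75)
t=snap('top','t8.png');s=snap('scene','s8.png')"
```

```text
t 15.0 tcp [ 0.4087 -0.0087  0.1487] yhead 12.5 xdir [ 0.011  0.005 -1.   ] F [-0.  -0.5 -2.4] M [-0.14  0.1   0.01] open 0.0139 j [ 26.8  -4.  -34.8   0.  -58.6  75.8]
turn [-13.2  -0.1  -0.7] shift_cm [  3.22  23.26 -28.06] t 15.0 F [-0.  -0.5 -2.4]
```

Request:
servo_tool --deltas '[[[0,0,0],[0,1.5,-1.8],0.5],[[0,0,0],[0,4,-4.8],0.5],[[0,0,0],[0,6.5,-7.8],0.5],[[0,0,0],[0,9,-10.8],0.5],[[0,0,0],[0,11.5,-13.8],0.5]]'

```text
clock: 15.6
tool_pos: [0.488, 0.151, 0.1499]
orientation: [109.2, 89.5, 31.7]
force: [0.1, -0.9, -2.2]
opening: 0.0136
```

Request:
servo_tool --deltas '[[[-2.6,0,0],[0,2.5,-3],0.5],[[-5.2,0,0],[0,5,-6],0.5],[[-8,0,0],[0,7.5,-9],0.5],[[-11,0,0],[0,10,-12],0.5],[[-13.2,0,-0.5],[0,11.7,-14.1],0.5]]'

```text
clock: 16.1
tool_pos: [0.572, 0.3157, 0.1506]
orientation: [-117.7, 89.9, 178.2]
force: [0.4, -0.1, -3.5]
opening: 0.0139
```

```bash
python3 -c "
from h import *
head();plan([.5752,.3158,.0414],25.75)"
```

```text
t 16.1 tcp [0.572  0.3157 0.1506] yhead 25.9 xdir [-0.003  0.    -1.   ] F [ 0.4 -0.1 -3.5] M [-0.1  -0.11 -0.04] open 0.0139 j [ 45.9  20.1  -5.4  -0.1 -64.6  70.1]
turn [ 0.2 -0.1  0.1] shift_cm [10.92  0.32  0.15] t 16.1 F [ 0.4 -0.1 -3.5]
```

Request:
servo_tool --deltas '[[[0,0,0],[2,0.1,0.1],0.5],[[0,0,0],[4.5,0.2,0.1],0.5],[[0,0,0],[7,0.3,0.1],0.5],[[0,0,0],[9,0.3,0.1],0.5],[[0,0,0],[9.9,0.3,0.1],0.5]]'

```text
clock: 16.6
tool_pos: [0.5735, 0.3149, 0.0489]
orientation: [-88.9, 89.6, -153.0]
force: [0.6, 0.2, -1.9]
opening: 0.0138
```

Request:
servo_tool --deltas '[[[0,0,0],[0.2,0,0],0.5],[[0,0,0],[0.4,0,0],0.5],[[0,0,0],[0.6,0,0],0.5]]'

```text
clock: 16.9
tool_pos: [0.574, 0.3152, 0.0439]
orientation: [-90.8, 89.7, -154.9]
force: [-1.0, -0.0, -1.9]
opening: 0.0138
```

Request:
servo_tool --deltas '[[[0,0,0],[0.2,0,0],0.5],[[0,0,0],[0.4,0,0],0.5]]'

```text
clock: 17.1
tool_pos: [0.5745, 0.3157, 0.0413]
orientation: [-95.2, 89.8, -159.3]
force: [-8.8, -1.5, 20.3]
opening: 0.014
```

Request:
servo_tool --deltas '[[[0,0,0],[-0.1,0,0],8.7],[[0,0,0],[-0.1,0,0],8.7],[[0,0,0],[-0.1,0,0],8.7],[[0,0,0],[-0.1,0,0],8.7],[[0,0,0],[-0.1,0,0],8.7]]'

```text
clock: 17.6
tool_pos: [0.5745, 0.3157, 0.0423]
orientation: [-94.8, 89.8, -158.9]
force: [-0.2, -0.3, 0.3]
opening: 0.0481
```

Request:
servo_tool --deltas '[[[0,0,0],[-2,0,0],8.7],[[0,0,0],[-6,0,0],8.7],[[0,0,0],[-10,0,0],8.7],[[0,0,0],[-14,0,0],8.7],[[0,0,0],[-16,0,0],8.7]]'

```text
clock: 18.1
tool_pos: [0.5765, 0.3166, 0.2066]
orientation: [144.0, 89.9, 79.9]
force: [0.7, 1.0, 0.4]
opening: 0.0848
```

```bash
python3 -c "
from h import *
head();plan([.595,-.323,.22],-9.3);plan([.595,-.323,.22],170.7)"
```

```text
t 18.1 tcp [0.5765 0.3166 0.2066] yhead 25.9 xdir [ 0.     0.001 -1.   ] F [0.7 1.  0.4] M [ 0.01 -0.11 -0.04] open 0.0848 j [ 45.7  18.4  -0.4  -0.  -71.1  70.2]
turn [35.2 -0.1 -0. ] shift_cm [ -1.42 -26.31  58.33] t 18.1 F [0.7 1.  0.4]
turn [-1.448e+02  0.000e+00 -1.000e-01] shift_cm [ -1.42 -26.31  58.33] t 18.1 F [0.7 1.  0.4]
```

```bash
python3 -c "
from h import *
plan([.53,.015,.22],12.5)"
```

```text
turn [13.4 -0.1 -0. ] shift_cm [ -1.38 -17.37  25.09] t 18.1 F [0.7 1.  0.4]
```

Request:
servo_tool --deltas '[[[0,0,0],[-0.3,-2.5,3.6],8.7],[[0,0,0],[-0.6,-5.2,7.5],8.7],[[3,0,0],[-0.9,-7.9,11.4],8.7],[[6,0,0],[-1.2,-10.5,15.2],8.7],[[9,0,0],[-1.4,-13,18.8],8.7]]'

```text
clock: 18.6
tool_pos: [0.5412, 0.0888, 0.2207]
orientation: [135.1, 89.9, 61.9]
force: [0.2, -0.2, 0.5]
opening: 0.0873
```

Request:
servo_tool --deltas '[[[2.4,0,0],[0,-2.7,3.9],8.7],[[4.4,0,0],[0,-5.0,7],8.7],[[4.4,0,0],[0,-5.0,7],8.7]]'

```text
clock: 18.9
tool_pos: [0.5119, 0.004, 0.2211]
orientation: [132.0, 89.9, 54.1]
force: [0.4, 0.0, 0.1]
opening: 0.0867
```

```bash
python3 -c "
from h import *
import pickle
head();s=snap('wrist','w9.png');t=snap('top','t9.png');c=snap('scene','s9.png');pickle.dump((s,t,c),open('w9.pkl','wb'))
plan([.595,-.323,.22],-9.3)
A=np.radians(12.5);M=np.array([[np.cos(A),-np.sin(A)],[np.sin(A),np.cos(A)]])
for e in [(71,56),(71,-56),(-71,56),(-71,-56)]: print(e,np.round(proj(s,[*(np.array([.501,.012])+M@np.array(e)/1000),.036]),1))"
```

```text
t 18.9 tcp [0.5119 0.004  0.2211] yhead 12.2 xdir [ 0.001  0.002 -1.   ] F [0.4 0.  0.1] M [ 0.06 -0.1   0.05] open 0.0867 j [ 22.4   3.9 -16.9  -0.1 -69.1  79.8]
turn [21.7 -0.1 -0.1] shift_cm [ 0.04  0.82 34.01] t 19.05 F [0.3 0.1 0.5]
(71, 56) [253.2 152.8]
(71, -56) [358.8 152.2]
(-71, 56) [260.1 277.4]
(-71, -56) [355.4 276.9]
```

View pics/w9.png

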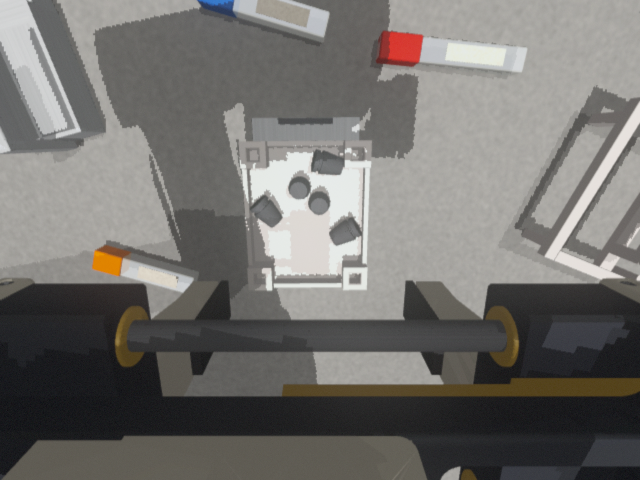

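All five collets lie in the tray. The sockets at about (255,155), (360,153), (261,278) and (354,279) match the prediction within 2 px. I'll refine them by contour.

```bash
python3 -c "
from h import *
import pickle
s,t,c=pickle.load(open('w9.pkl','rb'))
g=cv2.cvtColor(s['image'],cv2.COLOR_RGB2GRAY)
W=[]
for (u,v) in [(255,155),(360,153),(261,278),(354,279)]:
  w=cv2.resize(g[v-14:v+14,u-14:u+14],None,fx=8,fy=8,interpolation=cv2.INTER_CUBIC)
  best=[]
  for th in range(60,250,8):
    for inv in(0,1):
      _,b=cv2.threshold(w,th,255,inv)
      for k in cv2.findContours(b,cv2.RETR_LIST,cv2.CHAIN_APPROX_NONE)[0]:
        (x,y),(a,d),r=cv2.minAreaRect(k)
        if 8<min(a,d)/8 and max(a,d)/8<17 and max(a,d)/max(1,min(a,d))<1.25 and cv2.contourArea(k)>.8*a*d: best.append((u-14+(x+.5)/8-.5,v-14+(y+.5)/8-.5,a/8,d/8))
  b=np.array(best).reshape(-1,4);print(len(b),np.median(b,0).round(2) if len(b) else '',b.std(0).round(2) if len(b) else '')
  W.append(np.median(b,0)[:2] if len(b) else (u,v))
  print('dist'); 
P=np.array([onz(s,*w,.036) for w in W]);print(P.round(4),P.mean(0))
e=P[0]+P[1]-P[2]-P[3];f=P[0]-P[1]+P[2]-P[3];print(np.degrees(np.arctan2(e[1],e[0])),np.degrees(np.arctan2(-f[0],f[1])),np.linalg.norm(e)/2,np.linalg.norm(f)/2)"
```

```text
6 [252.32 154.53  14.95  14.5 ] [0.74 0.14 3.08 2.73]
dist
0  
dist
0  
dist
20 [354.62 278.38  12.25  12.12] [0.03 0.05 1.29 1.14]
dist
[[ 0.5563  0.0826  0.036 ]
 [ 0.5819 -0.0287  0.036 ]
 [ 0.4191  0.0501  0.036 ]
 [ 0.4418 -0.0576  0.036 ]] [0.49974074 0.01160531 0.036     ]
12.48542422322959 12.449328409688537 0.1419853716153232 0.11214363119295727
```

Request:
servo_tool --deltas '[[[4,0,0],[0,0.1,4],8.7],[[8,0,0],[0,0.3,8.5],8.7],[[13,0,0],[0,0.4,13],8.7],[[17,0,0],[0,0.6,17.5],8.7],[[21.5,0,0],[0,0.8,22],8.7]]'

```text
clock: 19.55
tool_pos: [0.5702, -0.2063, 0.2201]
orientation: [154.2, 89.9, 55.1]
force: [1.4, 0.5, -0.5]
opening: 0.0871
```

```bash
python3 -c "
from h import *
head();plan([.58,-.325,.22],-9.3)"
```

```text
t 19.55 tcp [ 0.5702 -0.2063  0.2201] yhead -9.1 xdir [ 0.001  0.002 -1.   ] F [ 1.4  0.5 -0.5] M [ 0.09 -0.19 -0.02] open 0.0871 j [ -1.5  13.1  -5.9  -0.1 -70.9  82.4]
turn [ 0.2 -0.1 -0.1] shift_cm [-1.000e-02  2.850e+00  1.156e+01] t 19.55 F [ 1.4  0.5 -0.5]
```

Request:
servo_tool --deltas '[[[0,0,0],[-1,1.2,3.5],8.7],[[0,0,0],[-2,2.4,7],8.7],[[0,0,0],[-3,3.6,10],8.7],[[0,0,0],[-4,4.3,11.4],8.7],[[0,0,0],[-4,4.3,11.4],8.7]]'

```text
clock: 20.05
tool_pos: [0.5963, -0.3272, 0.2598]
orientation: [132.8, 89.9, 33.7]
force: [0.1, 0.1, -0.8]
opening: 0.087
```

```bash
python3 -c "
from h import *
import pickle
head();s=snap('wrist','w10.png');pickle.dump(s,open('w10.pkl','wb'))
a=np.radians(-9.3);h=np.array([np.cos(a),np.sin(a)]);l=np.array([-h[1],h[0]])
o=np.array([.595,-.323])
for x,y,z in [(56,0,109),(-56,0,109),(85,70,66),(85,-70,66),(-85,70,66),(-85,-70,66)]: print((x,y,z),np.round(proj(s,[*(o+x/1000*h+y/1000*l),z/1000]),1))
"
```

```text
t 20.05 tcp [ 0.5963 -0.3272  0.2598] yhead -9.2 xdir [ 0.002  0.001 -1.   ] F [ 0.1  0.1 -0.8] M [-0.   -0.04 -0.01] open 0.087 j [-12.4  19.2   7.6  -0.1 -78.3  93.3]
(56, 0, 109) [311.8 162.6]
(-56, 0, 109) [312.  270.5]
(85, 70, 66) [246.7 132. ]
(85, -70, 66) [377.9 132.3]
(-85, 70, 66) [254.3 279.9]
(-85, -70, 66) [370.6 280.2]
```

View pics/w10.png

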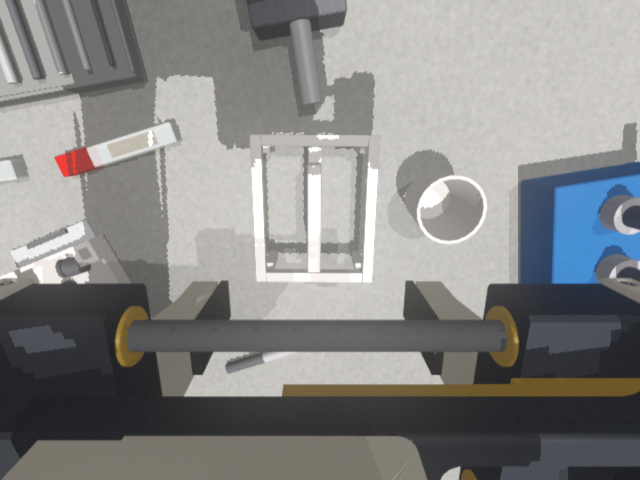

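The frame is fully visible: outer rail corners at about (251,136), (379,135), (256,282) and (372,282), with the bar from (315,164) to (314,272).

```bash
python3 -c "
from h import *
import pickle
s=pickle.load(open('w10.pkl','rb'))
F=np.array([onz(s,*c,.066) for c in [(251,136),(379,135),(256,282),(372,282)]]);e=F[0]+F[1]-F[2]-F[3];f=F[0]-F[1]+F[2]-F[3]
print(F.mean(0),np.degrees(np.arctan2(e[1],e[0])),np.degrees(np.arctan2(-f[0],f[1])),np.linalg.norm(e)/2,np.linalg.norm(f)/2)
a=onz(s,315,164,.109);b=onz(s,314,272,.109);print(a,b,(a+b)/2,np.linalg.norm(a-b),np.degrees(np.arctan2(*(a-b)[1::-1])))
# line edges subpixel
g=cv2.cvtColor(s['image'],cv2.COLOR_RGB2GRAY).astype(float)
def col(v,u0,u1,sign):  # strongest gradient along row
    d=np.gradient(g[v-1:v+2].mean(0))[u0:u1]*sign;i=d.argmax();return u0+i,d[i].round()
for v in(180,200,220,230): print(v,[col(v,*q) for q in((245,262,1),(366,386,-1),(303,314,1),(314,328,-1))])
def rw(u,v0,v1,sign):
    d=np.gradient(g[:,u-1:u+2].mean(1))[v0:v1]*sign;i=d.argmax();return v0+i,d[i].round()
for u in(275,290,340,355): print(u,[rw(u,*q) for q in((126,142,1),(276,284,-1))])
"
```

```text
[ 0.59169379 -0.32484617  0.066     ] -9.646129178775038 -8.960068654587419 0.16915153624889728 0.13843790421895905
[ 0.64842643 -0.33491404  0.109     ] [ 0.53767647 -0.31580719  0.109     ] [ 0.59305145 -0.32536061  0.109     ] 0.1123860565949085 -9.788448710687765
180 [(np.int64(251), np.float64(26.0)), (np.int64(377), np.float64(24.0)), (np.int64(307), np.float64(55.0)), (np.int64(320), np.float64(30.0))]
200 [(np.int64(252), np.float64(27.0)), (np.int64(376), np.float64(22.0)), (np.int64(307), np.float64(53.0)), (np.int64(320), np.float64(27.0))]
220 [(np.int64(253), np.float64(26.0)), (np.int64(375), np.float64(23.0)), (np.int64(307), np.float64(55.0)), (np.int64(320), np.float64(25.0))]
230 [(np.int64(253), np.float64(25.0)), (np.int64(375), np.float64(26.0)), (np.int64(307), np.float64(54.0)), (np.int64(320), np.float64(28.0))]
275 [(np.int64(134), np.float64(13.0)), (np.int64(281), np.float64(24.0))]
290 [(np.int64(132), np.float64(24.0)), (np.int64(281), np.float64(15.0))]
340 [(np.int64(135), np.float64(26.0)), (np.int64(282), np.float64(18.0))]
355 [(np.int64(135), np.float64(24.0)), (np.int64(282), np.float64(25.0))]
```

```bash
python3 -c "
from h import *
plan([.5925,-.3253,.0505],-9.3)"
```

```text
turn [ 0.2 -0.1 -0. ] shift_cm [20.86 -0.33  0.04] t 20.1 F [ 0.6 -0.3 -0.9]
```

Request:
servo_tool --deltas '[[[0,0,0],[3,-0.3,0],8.7],[[0,0,0],[7,-0.3,0],8.7],[[0,0,0],[11,-0.3,0],8.7],[[0,0,0],[14,-0.3,0],8.7],[[0,0,0],[16,-0.3,0],8.7]]'

```text
clock: 20.6
tool_pos: [0.5918, -0.3226, 0.0957]
orientation: [-132.2, 89.7, 128.8]
force: [0.3, 0.2, 1.4]
opening: 0.0868
```

Request:
servo_tool --deltas '[[[0,0,0],[1.5,0,0],8.7],[[0,0,0],[3,0,0],8.7],[[0,0,0],[4,0,0],8.7],[[0,0,0],[4.8,0,0],8.7],[[0,0,0],[4.8,0,0],8.7]]'

```text
clock: 21.1
tool_pos: [0.5913, -0.322, 0.0467]
orientation: [-125.2, 89.7, 135.8]
force: [0.3, -0.0, 0.5]
opening: 0.0873
```

Request:
servo_tool --deltas '[[[0,0,0],[0,0,0],0.5],[[0,0,0],[0,0,0],0.5],[[0,0,0],[0,0,0],0.5],[[0,0,0],[0,0,0],0.5],[[0,0,0],[0,0,0],0.5]]'

```text
clock: 21.6
tool_pos: [0.5914, -0.3221, 0.0471]
orientation: [-128.0, 89.7, 132.9]
force: [0.1, 0.0, 0.6]
opening: 0.0526
```

Request:
servo_tool --deltas '[[[0,0,0],[0,0,0],0.5],[[0,0,0],[0,0,0],0.5],[[0,0,0],[0,0,0],0.5],[[0,0,0],[0,0,0],0.5],[[0,0,0],[0,0,0],0.5]]'

```text
clock: 22.1
tool_pos: [0.5915, -0.3224, 0.0472]
orientation: [-125.6, 89.7, 135.4]
force: [0.5, 2.4, -2.2]
opening: 0.0135
```

Request:
servo_tool --deltas '[[[0,0,0],[0,0,0],0.5],[[0,0,0],[0,0,0],0.5]]'

```text
clock: 22.3
tool_pos: [0.5911, -0.3222, 0.0468]
orientation: [-123.3, 89.7, 137.6]
force: [-0.7, -0.0, -2.8]
opening: 0.0136
```

```bash
python3 -c "
from h import *
head()"
```

```text
t 22.3 tcp [ 0.5911 -0.3222  0.0468] yhead -9.0 xdir [-0.004  0.004 -1.   ] F [-0.7 -0.  -2.8] M [ 0.01 -0.01  0.04] open 0.0136 j [-12.1  27.1  -9.1  -0.2 -54.1  93.2]
```

Request:
servo_tool --deltas '[[[0,0,0],[-0.7,0,0],0.5],[[0,0,0],[-2.5,0,0],0.5],[[0,0,0],[-5,0,0],0.5],[[0,0,0],[-8,0,0],0.5],[[0,0,0],[-10,0,0],0.5]]'

```text
clock: 22.8
tool_pos: [0.5921, -0.3228, 0.1493]
orientation: [-132.2, 89.8, 128.8]
force: [0.6, -0.2, -3.0]
opening: 0.014
```

```bash
python3 -c "
from h import *
import pickle
head();s=snap('wrist','w11.png');pickle.dump(s,open('w11.pkl','wb'))
p,r,o=tool();m=r.as_matrix();Y,Z,U=m[:,1],m[:,2],-m[:,0]
g=cv2.cvtColor(s['image'],cv2.COLOR_RGB2GRAY).astype(float)
for y in (.083,.085,.087,.089): print(y,np.round(proj(s,p+y*Y+(.066-.0468)*U),1))
def rw(u,v0,v1):
    d=np.gradient(g[:,u-1:u+2].mean(1))[v0:v1];i=np.argsort(-abs(d))[:3];return [(v0+k,int(d[k])) for k in i]
u0,v0=proj(s,p+.087*Y+(.066-.0468)*U)
for du in(-60,-45,-30,30,45,60): print(int(u0+du),rw(int(u0+du),int(v0)-15,int(v0)+16))
for v in (int(v0)+4,int(v0)+40,int(v0)+70):
  d=np.gradient(g[v-1:v+2].mean(0));print(v,[(k,int(d[k])) for k in range(180,450) if abs(d[k])>18 and abs(d[k])>=abs(d[k-2:k+3]).max()], [np.round(proj(s,p+.05*Y+k*.07*Z+(.066-.0468)*U),1) for k in(-1,1)])
plan([.4978,.0112,.145],12.47)"
```

```text
t 22.8 tcp [ 0.5921 -0.3228  0.1493] yhead -9.0 xdir [-0.003  0.003 -1.   ] F [ 0.6 -0.2 -3. ] M [-0.06 -0.12  0.04] open 0.014 j [-12.2  22.2  -2.5  -0.2 -65.6  93.2]
0.083 [315.7 119.8]
0.085 [315.7 115.2]
0.087 [315.7 110.6]
0.089 [315.7 106. ]
255 [(np.int64(117), 22), (np.int64(116), 18), (np.int64(118), 9)]
270 [(np.int64(117), 22), (np.int64(116), 19), (np.int64(118), 7)]
285 [(np.int64(117), 23), (np.int64(116), 20), (np.int64(118), 8)]
345 [(np.int64(102), -21), (np.int64(112), 19), (np.int64(111), 18)]
360 [(np.int64(112), 27), (np.int64(111), 25), (np.int64(95), -17)]
375 [(np.int64(117), 38), (np.int64(116), 30), (np.int64(118), 15)]
114 [(192, -28), (344, 20), (399, 26)] [array([173.6, 190.8]), array([458.1, 190.6])]
150 [(206, 21), (221, -23), (303, 22), (331, -22), (342, 23), (413, 47), (427, -38), (437, 40)] [array([173.6, 190.8]), array([458.1, 190.6])]
180 [(200, -18), (218, 27), (234, -32), (246, 27), (256, -28), (288, 33), (295, -29), (340, 27), (364, -28), (377, 30), (382, -27), (389, 28), (426, -28), (434, 19)] [array([173.6, 190.8]), array([458.1, 190.6])]
turn [-21.5  -0.1  -0.1] shift_cm [  0.8  -14.69 -31.57] t 22.85 F [ 1.  -0.8  1.6]
```

View pics/w11.png

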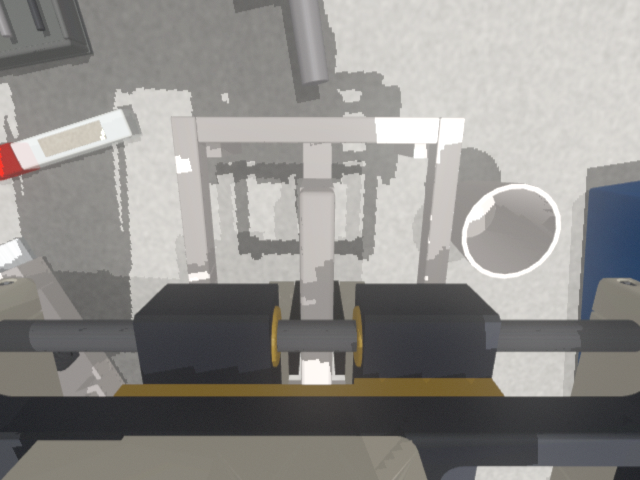

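Frame held level: front corners at (172,117) and (464,118), bar centred at u=318. Its offset in the grip is about 1 mm. Moving above the tray.

```bash
python3 -c "
from h import *
plan([.5001,.0128,.13],12.47)"
```

```text
turn [-21.5  -0.1  -0.1] shift_cm [  2.3  -14.49 -31.76] t 22.85 F [ 1.  -0.8  1.6]
```

Request:
servo_tool --deltas '[[[0,0,0],[0,-1.0,-2.2],0.5],[[-2,0,0],[0,-2.5,-5.5],0.5],[[-5,0,0],[0,-4.2,-9.2],0.5],[[-8,0,0],[0,-5.9,-12.9],0.5],[[-11,0,0],[0,-7.5,-16.5],0.5]]'

```text
clock: 23.35
tool_pos: [0.5442, -0.1475, 0.1527]
orientation: [139.2, 89.9, 51.3]
force: [1.0, 1.0, -2.9]
opening: 0.0139
```

```bash
python3 -c "
from h import *
plan([.5001,.0128,.13],12.47)"
```

```text
turn [-10.4  -0.1  -0.1] shift_cm [  2.29  -3.82 -16.17] t 23.35 F [ 1.   1.  -2.9]
```

Request:
servo_tool --deltas '[[[-2.5,0,0],[0,-0.9,-3.8],0.5],[[-5,0,0],[0,-1.8,-7.6],0.5],[[-7.5,0,0],[0.3,-2.7,-11.4],0.5],[[-9.5,0,0],[1,-3.5,-14.6],0.5],[[-10.4,0,0],[2,-3.8,-16.2],0.5]]'

```text
clock: 23.85
tool_pos: [0.4996, 0.0153, 0.1333]
orientation: [123.1, 89.8, 45.8]
force: [0.7, -0.1, -3.8]
opening: 0.0138
```

Request:
servo_tool --deltas '[[[0,0,0],[0,0,0],0.5],[[0,0,0],[0,0,0],0.5],[[0,0,0],[0,0,0],0.5]]'

```text
clock: 24.15
tool_pos: [0.5, 0.0148, 0.1337]
orientation: [117.6, 89.8, 40.2]
force: [-0.2, -0.8, -2.7]
opening: 0.0138
```

```bash
python3 -c "
from h import *
head()
plan([.5001,.0128,.09],12.47)"
```

```text
t 24.15 tcp [0.5    0.0148 0.1337] yhead 12.6 xdir [ 0.003  0.002 -1.   ] F [-0.2 -0.8 -2.7] M [-0.08 -0.03 -0.01] open 0.0138 j [ 24.2   6.7 -25.9  -0.1 -57.3  78.5]
turn [ 0.2 -0.1 -0.2] shift_cm [ 4.37 -0.05  0.21] t 24.15 F [-0.2 -0.8 -2.7]
```

Request:
servo_tool --deltas '[[[0.2,0,-0.4],[1,0,0.2],0.5],[[0.2,0,-0.4],[2,0,0.2],0.5],[[0.2,0,-0.4],[3,0,0.2],0.5],[[0.2,0,-0.4],[4,0,0.2],0.5],[[0.2,0,-0.4],[4.3,0,0.2],0.5]]'

```text
clock: 24.65
tool_pos: [0.4995, 0.0125, 0.0889]
orientation: [-103.4, 89.6, 179.0]
force: [-0.3, 1.2, -2.7]
opening: 0.0137
```

```bash
python3 -c "
from h import *
head()
plan([.5001,.0128,.07],12.47)"
```

```text
t 24.65 tcp [0.4995 0.0125 0.0889] yhead 12.4 xdir [-0.006  0.    -1.   ] F [-0.3  1.2 -2.7] M [-0.11 -0.02  0.01] open 0.0137 j [ 23.9   9.8 -28.8  -0.2 -51.8  78.7]
turn [-0.1 -0.1  0.4] shift_cm [ 1.89  0.08 -0.02] t 24.65 F [-0.3  1.2 -2.7]
```

Request:
servo_tool --deltas '[[[0,0,0],[0.2,0.05,0],0.5],[[0,0,0],[0.4,0.05,0],0.5],[[0,0,0],[0.6,0.05,0],0.5],[[0,0,0],[0.75,0.05,0],0.5]]'

```text
clock: 25.05
tool_pos: [0.5005, 0.0124, 0.082]
orientation: [-99.9, 89.7, -177.5]
force: [-2.0, -3.2, 7.7]
opening: 0.0137
```

```bash
python3 -c "
from h import *
head()"
```

```text
t 25.05 tcp [0.5005 0.0124 0.082 ] yhead 12.4 xdir [-0.005 -0.    -1.   ] F [-2.  -3.2  7.7] M [-0.81  0.86  0.01] open 0.0137 j [ 23.8  10.3 -29.2  -0.1 -50.8  78.7]
```

Contact at block height, on the (-x,-y) leg, with side force toward -x and -y. I'll ease 1 mm that way under light pressure.

Request:
servo_tool --deltas '[[[0,0,0],[0,-0.05,0.05],0.5],[[0,0,0],[0,-0.1,0.1],0.5],[[0,0,0],[0.05,-0.1,0.1],0.5]]'

```text
clock: 25.35
tool_pos: [0.5004, 0.0116, 0.0821]
orientation: [-107.9, 89.8, 174.5]
force: [-0.1, 0.0, 4.0]
opening: 0.0137
```

```bash
cat >> h.py <<'E'
def feel():
    p,r,o=tool();m=r.as_matrix();F=np.array(o['force']);M=np.array(o['moment']);print('t',round(o['clock'],2),'z',p[2].round(4),'off h,l mm',((p-[.5001,.0128,0])@m[:,1]*1e3).round(2),(-(p-[.5001,.0128,0])@m[:,2]*1e3).round(2),'Fh,Fl,Fz',(F@m[:,1]).round(1),(-F@m[:,2]).round(1),F[2].round(1),'Mh,Ml,Mz',(M@m[:,1]).round(2),(-M@m[:,2]).round(2),M[2].round(2),'yaw',np.degrees(np.arctan2(m[1,1],m[0,1])).round(2),'tilt h,l',(m[:,0]@[np.cos(.2176),np.sin(.2176),0]).round(4),(m[:,0]@[-np.sin(.2176),np.cos(.2176),0]).round(4),'open',o['opening'].round(4))
E
python3 -c "
from h import *
feel()"
```

```text
Traceback (most recent call last):
  File "h.py", line 47, in feel
    p,r,o=tool();m=r.as_matrix();F=np.array(o['force']);M=np.array(o['moment']);print('t',round(o['clock'],2),'z',p[2].round(4),'off h,l mm',((p-[.5001,.0128,0])@m[:,1]*1e3).round(2),(-(p-[.5001,.0128,0])@m[:,2]*1e3).round(2),'Fh,Fl,Fz',(F@m[:,1]).round(1),(-F@m[:,2]).round(1),F[2].round(1),'Mh,Ml,Mz',(M@m[:,1]).round(2),(-M@m[:,2]).round(2),M[2].round(2),'yaw',np.degrees(np.arctan2(m[1,1],m[0,1])).round(2),'tilt h,l',(m[:,0]@[np.cos(.2176),np.sin(.2176),0]).round(4),(m[:,0]@[-np.sin(.2176),np.cos(.2176),0]).round(4),'open',o['opening'].round(4))
                                                                                                                                                                                                                                                                                                                                                                                                                                                                                                                                                  ^^^^^^^^^^^^^^^^^^
AttributeError: 'float' object has no attribute 'round'
```

Request:
servo_tool --deltas '[[[0,0,0],[0.1,-0.05,0.05],0.5],[[0,0,0],[0.2,-0.05,0.05],0.5],[[0,0,0],[0.2,-0.05,0.05],0.5]]'

```text
clock: 25.65
tool_pos: [0.5003, 0.0115, 0.0806]
orientation: [-120.8, 89.8, 161.7]
force: [-2.7, 4.6, 6.3]
opening: 0.0138
```

```bash
sed -i "s/o\['opening'\].round(4)/round(float(o['opening']),4)/" h.py; python3 -c "
from h import *
feel()"
```

```text
t 25.65 z 0.0806 off h,l mm -0.28 -1.17 Fh,Fl,Fz -1.6 5.1 6.3 Mh,Ml,Mz 1.92 0.74 0.2 yaw 12.49 tilt h,l -0.0027 0.0016 open 0.0138
```

Request:
servo_tool --deltas '[[[0,0,0],[0,-0.05,-0.04],0.5],[[0,0,0],[0,-0.05,-0.06],0.5],[[0,0,0],[0.1,-0.05,-0.06],0.5]]'

```text
clock: 25.95
tool_pos: [0.5001, 0.0118, 0.0804]
orientation: [-113.7, 89.9, 168.9]
force: [-4.3, 1.6, 17.8]
opening: 0.0134
```

```bash
python3 -c "
from h import *
feel()"
```

```text
t 25.95 z 0.0804 off h,l mm -0.35 -0.91 Fh,Fl,Fz -3.9 2.5 17.8 Mh,Ml,Mz 0.94 1.83 0.03 yaw 12.52 tilt h,l -0.0022 0.0009 open 0.0134
```

Request:
servo_tool --deltas '[[[0,0,-0.1],[-0.05,-0.05,-0.02],0.5],[[0,0,-0.1],[-0.05,-0.1,-0.02],0.5],[[0,0,-0.1],[0.05,-0.12,-0.02],0.5],[[0,0,-0.1],[0.1,-0.12,-0.02],0.5]]'

```text
clock: 26.35
tool_pos: [0.4989, 0.0116, 0.0799]
orientation: [-101.4, 89.8, -178.8]
force: [-5.0, 2.1, 12.5]
opening: 0.0136
```

```bash
python3 -c "
from h import *
feel()"
```

```text
t 26.35 z 0.0799 off h,l mm -1.71 -0.81 Fh,Fl,Fz -4.4 3.2 12.5 Mh,Ml,Mz 1.0 1.38 0.06 yaw 12.53 tilt h,l -0.0038 0.0008 open 0.0136
```

Request:
servo_tool --deltas '[[[0,0,0],[-0.03,-0.05,-0.03],0.5],[[0,0,0],[-0.03,-0.1,-0.06],0.5],[[0,0,0],[0.05,-0.1,-0.06],0.5],[[0,0,0],[0.1,-0.1,-0.06],0.5]]'

```text
clock: 26.75
tool_pos: [0.4972, 0.0119, 0.0783]
orientation: [-100.8, 89.7, -178.3]
force: [-0.8, 1.1, -3.6]
opening: 0.0138
```

```bash
python3 -c "
from h import *
feel()"
```

```text
t 26.75 z 0.0783 off h,l mm -3.45 -0.15 Fh,Fl,Fz -0.6 1.3 -3.6 Mh,Ml,Mz 0.32 -0.09 0.07 yaw 12.51 tilt h,l -0.005 0.0009 open 0.0138
```

All four legs are now in the socket mouths with no load on the tool. Lowering gently.

Request:
servo_tool --deltas '[[[0,0,0],[0.15,0,0],0.5],[[0,0,0],[0.3,0,0],0.5],[[0,0,0],[0.45,0,0],0.5],[[0,0,0],[0.6,0,0],0.5]]'

```text
clock: 27.15
tool_pos: [0.4969, 0.0119, 0.072]
orientation: [-99.1, 89.7, -176.6]
force: [0.3, 1.0, -2.9]
opening: 0.0138
```

```bash
python3 -c "
from h import *
feel()"
```

```text
t 27.15 z 0.072 off h,l mm -3.76 -0.14 Fh,Fl,Fz 0.5 0.9 -2.9 Mh,Ml,Mz 0.32 0.01 0.08 yaw 12.51 tilt h,l -0.0056 0.0009 open 0.0138
```

Request:
servo_tool --deltas '[[[0,0,0],[0.15,0,0],0.5],[[0,0,0],[0.3,0,0],0.5],[[0,0,0],[0.45,0,0],0.5],[[0,0,0],[0.6,0,0],0.5],[[0,0,0],[0.72,0,0],0.5]]'

```text
clock: 27.65
tool_pos: [0.4968, 0.0118, 0.0646]
orientation: [-99.0, 89.7, -176.5]
force: [-0.3, 1.2, -2.5]
opening: 0.0139
```

Request:
servo_tool --deltas '[[[0,0,0],[0.1,0,0],0.5],[[0,0,0],[0.18,0,0],0.5]]'

```text
clock: 27.85
tool_pos: [0.4968, 0.0118, 0.0628]
orientation: [-98.9, 89.7, -176.4]
force: [0.5, 0.4, -1.1]
opening: 0.0137
```

```bash
python3 -c "
from h import *
feel()"
```

```text
t 27.85 z 0.0628 off h,l mm -3.77 -0.16 Fh,Fl,Fz 0.6 0.3 -1.1 Mh,Ml,Mz 0.14 -0.39 0.02 yaw 12.51 tilt h,l -0.0056 0.0009 open 0.0137
```

Exactly at home height; I'll press until I feel the socket bottoms.

Request:
servo_tool --deltas '[[[0,0,0],[0.06,0,0],0.5],[[0,0,0],[0.12,0,0],0.5],[[0,0,0],[0.12,0,0],0.5]]'

```text
clock: 28.15
tool_pos: [0.497, 0.0119, 0.0626]
orientation: [-97.9, 89.7, -175.3]
force: [-4.3, 1.9, 8.6]
opening: 0.0138
```

```bash
python3 -c "
from h import *
feel()"
```

```text
t 28.15 z 0.0626 off h,l mm -3.53 -0.18 Fh,Fl,Fz -3.8 2.8 8.6 Mh,Ml,Mz 0.91 1.54 0.04 yaw 12.53 tilt h,l -0.005 0.0007 open 0.0138
```

Bottomed at z 0.0626 with 11 N, matching full depth. Releasing and retreating.

Request:
servo_tool --deltas '[[[0,0,0],[0,0,0],8.7],[[0,0,0],[0,0,0],8.7],[[0,0,0],[0,0,0],8.7],[[0,0,0],[0,0,0],8.7],[[0,0,0],[0,0,0],8.7]]'

```text
clock: 28.65
tool_pos: [0.497, 0.0118, 0.0625]
orientation: [-96.6, 89.7, -174.1]
force: [0.2, 0.2, -0.2]
opening: 0.048
```

Request:
servo_tool --deltas '[[[0,0,0],[-0.5,0,0],8.7],[[0,0,0],[-2,0,0],8.7],[[0,0,0],[-5,0,0],8.7],[[0,0,0],[-9,0,0],8.7],[[0,0,0],[-13,0,0],8.7]]'

```text
clock: 29.15
tool_pos: [0.4973, 0.0117, 0.1941]
orientation: [-93.4, 89.7, -170.8]
force: [0.6, 1.2, -0.2]
opening: 0.0853
```

Request:
servo_tool --deltas '[[[0,0,0],[-4,0,0],8.7],[[0,0,0],[-6,0,0],8.7],[[0,0,0],[-6,0,0],8.7]]'

```text
clock: 29.45
tool_pos: [0.4994, 0.012, 0.2581]
orientation: [133.8, 89.9, 56.3]
force: [0.6, -0.5, -0.2]
opening: 0.0871
```

```bash
python3 -c "
from h import *
feel();s=snap('wrist','w12.png');t=snap('scene','s12.png')
a=s['image'][:290,:,::-1];b=t['image'][180:320,240:520,::-1]
cv2.imwrite('pics/z12.png',np.vstack([a,cv2.resize(b,(640,310),interpolation=2)]))
A=np.radians(12.5);h=np.array([np.cos(A),np.sin(A)]);l=np.array([-h[1],h[0]]);o=np.array([.4975,.011])
for x,y in [(85,70),(85,-70),(-85,70),(-85,-70)]: print(np.round(proj(s,[*(o+x/1e3*h+y/1e3*l),.082])))"
```

```text
t 29.45 z 0.2581 off h,l mm -0.72 -0.44 Fh,Fl,Fz 0.5 -0.6 -0.2 Mh,Ml,Mz -0.05 -0.09 -0.02 yaw 12.55 tilt h,l 0.0007 0.0007 open 0.0871
[248. 131.]
[385. 132.]
[256. 286.]
[377. 286.]
```

View pics/z12.png

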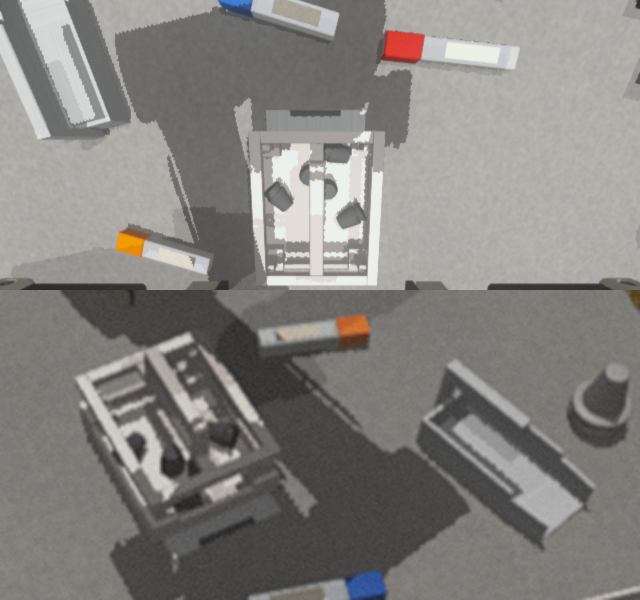

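The frame's corners, (249,131) and (384,131), match the home height. All five collets are in the tray and the empty scoop stands upright. Handing in.

```bash
python3 -c "
from plant import ctrl
print(ctrl.close_job())"
```

```text
the job is handed in; nothing more can be done
None
```

The job is done and handed in at about 29.5 s; no verdict was reported.

- **Pour:** I lowered the scoop's lip to about 44 mm over the tray floor, then tipped it slowly. The collets had slid out by about 40–56°. The wrist picture shows all five lying in the tray.
- **Scoop:** It is back at its old place, upright and empty, well clear of the base. I pressed it down with about 20 N when setting it down.
- **Frame:** The legs first met the block tops. I felt my way about 3.5 mm along -x until it dropped in freely. I lowered it in the grip until it bottomed with about 11 N at the height expected for full depth, and only then let go. In the last picture its front corners lie within 1–2 px of the home prediction.

**What disagreed:**
- The real fingertips sit about 27 mm above the reported tool position, so my first grasp closed on nothing above the scoop's bar. Nothing moved, and I corrected for it.
- The wrist-camera estimate of the tray was about 3 mm off along the slide. The feeling steps may also have pushed the tray slightly.
- I viewed 15 pictures, over the budget of 10.
- I checked the bystanders only by eye; none looked moved in the pictures.

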